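# Close and line up the strip-sizing jig

## Robot

A 6-joint arm with a two-finger parallel gripper is mounted at the origin on the work surface. World frame = base frame: x ahead of the robot, y to its left, z up, the work surface at z = 0. Lengths are in m, angles in rad, forces in N, time in s.
With the tool pointing down it reaches from about 0.25 to 0.725 m from the base axis. Payload 4 kg.
Tool frame: the origin (TCP) lies at the very end of the fingers, on their centre line; the grasp point (between the pads) lies 19 mm behind it; z points along the fingers, y is the direction in which the jaws open and shut (so a half turn about z gives the same grasp; the last joint's range is limited). The gripper opens to 85 mm and grips with 20 to 120 N. Pads are 22 mm wide; open, the fingers measure 114 mm over their backs; the gripper's body (76 mm by 85 mm) begins 54 mm behind the grasp point. The pads swing forward as they close: fully open they stand 13 mm farther back than shut.
Start: joints at [-1.137, 0.241, 0.005, 1.335, 0, 1.571], TCP at [0.21, -0.454, 0.231] pointing down, gripper open.
Joint ranges: [-2.72, 2.72], [-1.05, 1.87], [-1.09, 1.28], [-1.99, 2.15], [-1.42, 1.44], [-3.14, 3.14]. Speed limits (rad/s): [2.79, 2.79, 3.14, 3.14, 3.14, 3.14].

## Interface

Orientations are given as a unit quaternion [x, y, z, w].
In Python, from workcell import bot gives the robot as it stands.
- The arm moves only by the shell command python3 -m crank 'ROWS'. ROWS is JSON, a list that holds one entry, the list of rows, each a list of 5 numbers: the shift along the tool's x, y, z in mm, then the turn about the tool's z in degrees, then the closure in counts, from 0 (fully open) to 255 (shut). In form: [[[tx, ty, tz, turn, grip], ...]]. A call has 1 to 12 rows; each row shifts and turns the pose as measured when the row begins, along the tool's axes as they then stand; what a row does not reach is not made up. A row lasts 1/8 s, in which the tool goes at most 62.5 mm and 10.7 degrees, less where a joint would pass 70% of its speed; a pose out of reach is approached as far as the arm can. A call is refused whole if a number of a shift passes 62.5 or a number of a turn 10.7, either way. A call with a gripper value outside its range is refused whole. The fingers move at their own pace and stop on an object; the grip force is fixed at half the most. Time passes only in rows, so rows that do not move let the fingers close. It gives the time, the measured TCP pose, the force and the opening at its end, in the units of the state.
- bot.get_obs(): the state, without advancing time (a new reading comes with each control period).
- bot.camera(name): name is "scene" or "top" or "wrist"; returns a dict with "img" (480x640x3 uint8, blue, green, red), "depth" (480x640 float32, m along the optical axis (not along the pixel's ray), 0 where there is no reading), "fx", "fy", "cx", "cy" (pixels), "D" ([k1, k2, p1, p2, k3] as OpenCV has them; the pictures are not rectified), "R" (3x3) and "t" (3): a world point X has camera coordinates R X + t; the wrist camera has in their place "T_tool_cam" (4x4, takes a point from camera to tool coordinates, whose origin is the TCP and whose axes are the flange's). Camera axes: x right, y down, z forward; pixel columns grow to the right and rows downward; lengths in m; the calibration is good to about 2 mm. A picture is of the moment at which its call begins: read the wrist's pose just before it.
- bot.job_done(): hands the job in, once; it reports no verdict.
The state is a dict: "clock": time; "joint_pos": joint angles; "joint_vel": joint speeds; "tau": joint torques, N m; "eef_pos": TCP position; "tool_rot": TCP orientation; "ft_force": force on the tool from outside, world axes, zero at the start; "ft_torque": the same for the moment, N m; "grip_width": finger opening in m.
Only numpy, scipy, OpenCV 4.12 (cv2) and the standard library are available. Lean on these libraries where they do the work, as an engineer would, in place of code of your own. Each camera call takes 0.05 s, during which the arm holds its last target.

## Task

Close up the bamboo-strip sizing jig: set each painted cover plate that lies on the bench over the guide head of its own colour, flat and fully down on both dowels, then push the orange-handled drift through the middle hole down to its collar, so that the brass tongue underneath is pulled into line with the plate, and draw it out again. When every plate is down and its tongue is in line, stand the drift back in its holder. Do not disturb the bottle, the bowl or the screwdriver.

Things in the scene. Friction and masses are not known exactly. Their poses are not given: they have to be found in the camera images.
- cover_green (a point): green painted steel cover plate, 100 x 44 x 10 mm, 0.3 to 0.45 kg, flat on the bench or absent; this point is its centre; x along its length, z through its thickness. Through holes on its long centre line: 15.1 mm in the middle (for the drift), 9.6 mm at 36 mm either side (for the dowels). It fits either way round.
- plate_green: the same green cover plate; origin at the centre of its underside
- seat_green (a point): guide head with green ends, fixed on the jig board, 108 mm long (x), 36 mm wide (y); its flat top is 5 mm below this point, 62 mm above the bench. This point is where the centre of the green plate lies when fully down. Two 8 mm dowels with tapered tips stand 14 mm above the top, 36 mm either side along x. The plate overhangs the long sides by 4 mm.
- tongue_hole_green (a point): top centre of the 15.1 mm hole in the brass tongue inside the green head, 0.8 mm below the head's top. The tongue slides only along the head's x, 6 mm either way, with 2.5 N friction, and stays where left; in line when this point is under the seat point. Starts 4 to 5.8 mm off, either way. Hollow below: the drift goes down to its collar.
- cover_yellow (a point): yellow painted steel cover plate, 100 x 44 x 10 mm, 0.3 to 0.45 kg, flat on the bench or absent; this point is its centre; x along its length, z through its thickness. Through holes on its long centre line: 15.1 mm in the middle (for the drift), 9.6 mm at 36 mm either side (for the dowels). It fits either way round.
- plate_yellow: the same yellow cover plate; origin at the centre of its underside
- seat_yellow (a point): guide head with yellow ends, fixed on the jig board, 108 mm long (x), 36 mm wide (y); its flat top is 5 mm below this point, 62 mm above the bench. This point is where the centre of the yellow plate lies when fully down. Two 8 mm dowels with tapered tips stand 14 mm above the top, 36 mm either side along x. The plate overhangs the long sides by 4 mm.
- tongue_hole_yellow (a point): top centre of the 15.1 mm hole in the brass tongue inside the yellow head, 0.8 mm below the head's top. The tongue slides only along the head's x, 6 mm either way, with 2.5 N friction, and stays where left; in line when this point is under the seat point. Starts 4 to 5.8 mm off, either way. Hollow below: the drift goes down to its collar.
- cover_red (a point): red painted steel cover plate, 100 x 44 x 10 mm, 0.3 to 0.45 kg, flat on the bench or absent; this point is its centre; x along its length, z through its thickness. Through holes on its long centre line: 15.1 mm in the middle (for the drift), 9.6 mm at 36 mm either side (for the dowels). It fits either way round.
- plate_red: the same red cover plate; origin at the centre of its underside
- seat_red (a point): guide head with red ends, fixed on the jig board, 108 mm long (x), 36 mm wide (y); its flat top is 5 mm below this point, 62 mm above the bench. This point is where the centre of the red plate lies when fully down. Two 8 mm dowels with tapered tips stand 14 mm above the top, 36 mm either side along x. The plate overhangs the long sides by 4 mm.
- tongue_hole_red (a point): top centre of the 15.1 mm hole in the brass tongue inside the red head, 0.8 mm below the head's top. The tongue slides only along the head's x, 6 mm either way, with 2.5 N friction, and stays where left; in line when this point is under the seat point. Starts 4 to 5.8 mm off, either way. Hollow below: the drift goes down to its collar.
- drift_grip (a point): centre of the orange handle (24 x 24 mm square, 60 mm high) of the tapered drift, 0.16 kg, standing in its holder; 30 mm below the top, 82 mm above the tip, 35 mm above the underside of its steel collar (30 mm wide, 5 mm thick). Below the collar a round steel nose, 47 mm long: 14 mm wide for 12 mm, then tapering over 35 mm to a 4 mm tip. z from tip to handle, x and y square to the handle's faces.
- drift_tip (a point): the tip of the drift's nose, on its axis
- holder_rest (a point): dark wooden block, 60 x 60 x 54 mm, fixed on the bench, with a 22 mm hole 50 mm deep in the middle of its top; the drift hangs in it with its collar on the block's top; this point is where the centre of the drift's handle is then, 35 mm above the block's top and 89 mm above the bench.
- bottle: bystander: clear plastic bottle with blue cap, 64 mm diameter, 190 mm high, origin at the centre of its underside
- bowl: bystander: wooden bowl, 120 mm across, 55 mm high, origin at the centre of its underside
- screwdriver: bystander: yellow-handled screwdriver lying on the bench
Mind the look-alikes: they are no part of the job. Of the things that look like the plate_green, take the one that is nearest to the robot's base at the start. What is shaped like the part that bears drift_grip but purple is not meant.

How it is judged:
On the way:
1. with a cover plate fully down on its own head, the drift stands upright through its middle hole and the tongue's, down to its collar (((distance between cover_green and seat_green below 0.0035 m and angle between cover_green's own z axis and vertical below 0.05 rad and horizontal distance between drift_tip and seat_green below 0.004 m and z of drift_tip in the frame of seat_green below -0.036 m and angle between drift_grip's own z axis and vertical below 0.1 rad) or (distance between cover_yellow and seat_yellow below 0.0035 m and angle between cover_yellow's own z axis and vertical below 0.05 rad and horizontal distance between drift_tip and seat_yellow below 0.004 m and z of drift_tip in the frame of seat_yellow below -0.036 m and angle between drift_grip's own z axis and vertical below 0.1 rad) or (distance between cover_red and seat_red below 0.0035 m and angle between cover_red's own z axis and vertical below 0.05 rad and horizontal distance between drift_tip and seat_red below 0.004 m and z of drift_tip in the frame of seat_red below -0.036 m and angle between drift_grip's own z axis and vertical below 0.1 rad))), for 0.1 s.
At the end, for the whole second after the job is handed in: Each cover plate present is at rest on the head of its colour, centre within 3.5 mm of the seat point, tilt under 0.05 rad; the tongue's hole is within 2.5 mm of the plate's middle hole; the drift stands in its holder, handle centre within 10 mm of the rest point, tilt under 0.2 rad (distance between cover_green and seat_green below 0.0035 m and angle between each of cover_green, cover_yellow, cover_red's own z axis and vertical below 0.05 rad and horizontal distance between tongue_hole_green and cover_green below 0.0025 m and linear speed of each of plate_green, plate_yellow, plate_red below 0.02 m/s and distance between cover_yellow and seat_yellow below 0.0035 m and horizontal distance between tongue_hole_yellow and cover_yellow below 0.0025 m and distance between cover_red and seat_red below 0.0035 m and horizontal distance between tongue_hole_red and cover_red below 0.0025 m and distance between drift_grip and holder_rest below 0.01 m and angle between drift_grip's own z axis and vertical below 0.2 rad); the robot touches nothing.
It fails at once if the bottle is knocked over or shifted more than 4 cm (distance of bottle from where it was at the start of the episode above 0.04 m or angle between bottle's own z axis and vertical above 0.5 rad).
It fails at once if the bowl is knocked over or shifted more than 4 cm (distance of bowl from where it was at the start of the episode above 0.04 m or angle between bowl's own z axis and vertical above 0.5 rad).
It fails at once if the screwdriver is knocked over or shifted more than 4 cm (distance of screwdriver from where it was at the start of the episode above 0.04 m).
Of plate_green, plate_yellow, plate_red only 2 to 3 are there at a start; the rules pass over those that are not, and their reading is None.
At some moment in a run one of plate_green, plate_yellow, plate_red may be knocked a few centimetres aside while the robot is not near it.
It also fails if it takes over 210 s, if anything falls off the work surface, if the arm or the gripper's body presses on something with over 40 N, if the wrist force passes 120 N, or if a joint passes its speed limit or range.

## Working session

There is one attempt and no reset: what is moved stays moved. The work goes in short steps, Python scripts to look and compute and a shell command to move; the robot and the scene stay as the last step left them, time stands still between calls to the robot, and variables do not carry over. Pictures are saved under pics/ and viewed, and the job is handed in when it is done.

```bash
ls; mkdir -p pics; python3 - <<'E'
from workcell import bot
import cv2,numpy as np
print(bot.get_obs())
for n in ["scene","top","wrist"]:
    c=bot.camera(n); cv2.imwrite(f"pics/{n}0.png",c["img"]); np.savez(f"{n}0.npz",**c)
    print(n,{k:v for k,v in c.items() if k not in("img","depth")})
E
```

```text
pics
{'clock': 0.0, 'joint_pos': array([-1.13703202e+00,  2.41387527e-01,  3.73840946e-03,  1.33520540e+00,
       -1.33773556e-05,  1.57078417e+00]), 'joint_vel': array([-1.94659486e-03, -3.27563178e-04,  1.04913034e-04, -2.18571274e-03,
       -2.11859311e-04,  3.78578405e-05]), 'tau': array([ 3.77094866e-04, -3.72319186e+01,  2.52408171e+01,  1.68777688e-02,
        1.15189150e-04,  3.96433137e-06]), 'eef_pos': array([ 0.20987735, -0.45312743,  0.23043108]), 'tool_rot': array([ 9.76571284e-01,  2.15191700e-01, -2.27973128e-04, -1.00355106e-03]), 'ft_force': array([-0.16175779, -0.51984621,  0.5606571 ]), 'ft_torque': array([ 0.04278797, -0.02727458,  0.01032318]), 'grip_width': 0.08556760450082396}
scene {'fx': 451.94741658171586, 'fy': 451.94741658171586, 'cx': 313.9525016681131, 'cy': 236.40075397563984, 'D': array([0.039671, 0.      , 0.      , 0.      , 0.      ]), 'R': array([[ 0.25275061,  0.96749868,  0.00796457],
       [ 0.82087251, -0.21007395, -0.5310718 ],
       [-0.51213812,  0.14076662, -0.84728939]]), 't': array([-0.14332149, -0.48997166,  1.47456966])}
top {'fx': 
[... 217 characters left out ...]
0943504],
       [-0.99661802,  0.01181953, -0.08131929],
       [ 0.08119766, -0.01043003, -0.99664344]]), 't': array([-0.00517407,  0.61047914,  1.22541881])}
wrist {'fx': 427.94188460952165, 'fy': 427.94188460952165, 'cx': 319.4034118204111, 'cy': 241.56722143014835, 'D': array([0.01493536, 0.        , 0.        , 0.        , 0.        ]), 'T_tool_cam': array([[ 4.13507388e-04, -9.46348261e-01, -3.23148261e-01,
         8.29496223e-02],
       [ 9.99999808e-01,  5.40687977e-04, -3.03798069e-04,
         3.80381828e-04],
       [ 4.62221154e-04, -3.23148073e-01,  9.46348302e-01,
        -1.43653787e-01],
       [ 0.00000000e+00,  0.00000000e+00,  0.00000000e+00,
         1.00000000e+00]])}
```

View pics/top0.png

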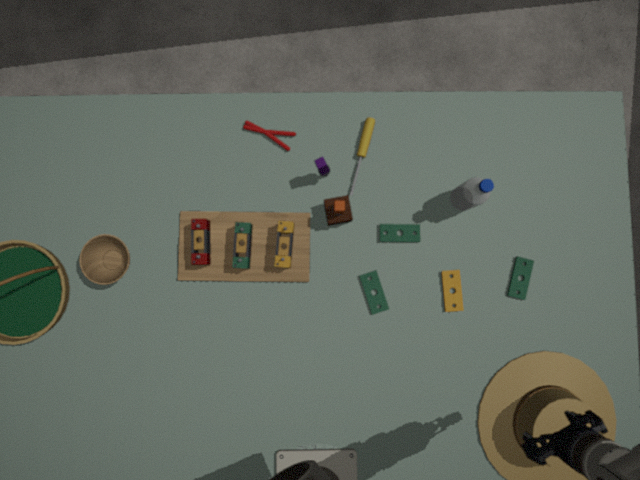

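View pics/scene0.png

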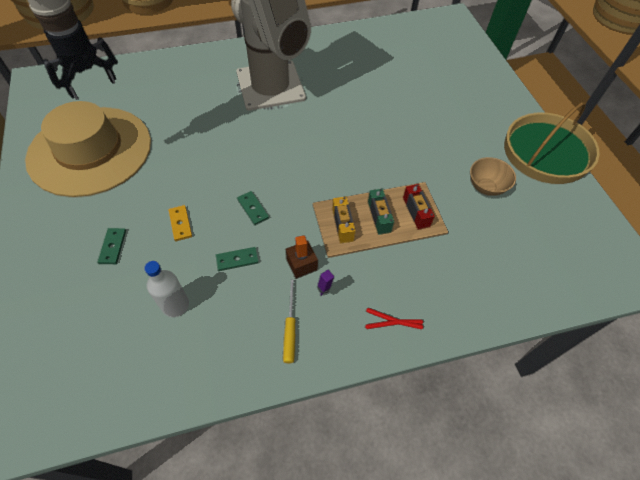

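View pics/wrist0.png

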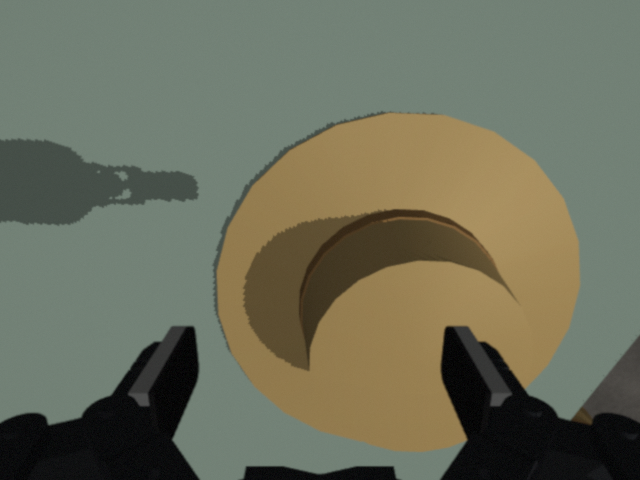

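The top view shows three green plates, centred near (373,293), (399,233) and (520,278). The yellow plate is at (452,291) and there is no red plate. The heads sit on the board at about (200,242) red, (242,245) green and (285,245) yellow, and the drift is at (339,208). The hat, bowl, bottle, screwdriver, chopsticks and purple drift are bystanders. Next I measure positions.

```bash
cat > h.py <<'E'
import numpy as np,cv2
from workcell import bot
from scipy.spatial.transform import Rotation as Ro
def K(c): return np.array([[c["fx"],0,c["cx"]],[0,c["fy"],c["cy"]],[0,0,1.]])
def pose(c,obs=None):
    """camera-to-world R,t"""
    if "R" in c: R=np.array(c["R"]);return R.T,-R.T@np.array(c["t"])
    T=np.array(c["T_tool_cam"]);Rt=Ro.from_quat(obs["tool_rot"]).as_matrix()
    return Rt@T[:3,:3],Rt@T[:3,3]+obs["eef_pos"]
def px2w(c,uv,z,obs=None):
    uv=np.asarray(uv,float).reshape(-1,1,2)
    n=cv2.undistortPoints(uv,K(c),np.array(c["D"])).reshape(-1,2)
    R,t=pose(c,obs); d=np.c_[n,np.ones(len(n))]@R.T
    s=(z-t[2])/d[:,2]; return t+d*s[:,None]
def w2px(c,X,obs=None):
    R,t=pose(c,obs); Xc=(np.atleast_2d(X)-t)@R
    return cv2.projectPoints(Xc,np.zeros(3),np.zeros(3),K(c),np.array(c["D"]))[0].reshape(-1,2)
def shot(name,fn):
    o=bot.get_obs();c=bot.camera(name);c=dict(c);cv2.imwrite("pics/"+fn+".png",c["img"]);return o,c
def yaw(o):
    x=Ro.from_quat(o["tool_rot"]).as_matrix()[:,0];return np.degrees(np.arctan2(x[1],x[0]))
def go(target,tyaw=None,o=None):
    """tool-frame shift in mm and turn (deg) to reach world target, tool x-axis yaw tyaw"""
    o=o or bot.get_obs();R=Ro.from_quat(o["tool_rot"]).as_matrix()
    d=R.T@(np.array(target)-o["eef_pos"])*1000
    tilt=np.degrees(np.arccos(-R[2,2]))
    t=None
    if tyaw is not None: t=-((tyaw-yaw(o)+90)%180-90)
    print("t=%.2f pos"%o["clock"],o["eef_pos"].round(4),"yaw %.2f tilt %.2f"%(yaw(o),tilt),"w %.1f"%(o["grip_width"]*1000),"F",o["ft_force"].round(1),"SHIFT",d.round(1),"TURN",None if t is None else round(t,2))
COL={"green":((70,100,50),(95,255,140)),"yellow":((18,120,120),(32,255,255)),"red":((0,150,60),(8,255,255)),"orange":((3,150,120),(14,255,255))}
def blobs(c,col,amin=40):
    hsv=cv2.cvtColor(c["img"],cv2.COLOR_BGR2HSV);lo,hi=COL[col];m=cv2.inRange(hsv,lo,hi)
    if col=="red": m|=cv2.inRange(hsv,(172,150,60),(180,255,255))
    cs,_=cv2.findContours(m,cv2.RETR_EXTERNAL,cv2.CHAIN_APPROX_NONE)
    return [q for q in cs if cv2.contourArea(q)>amin]
def rectw(c,q,z,obs=None):
    P=px2w(c,q.reshape(-1,2),z,obs)[:,:2]
    r=cv2.minAreaRect((P*1000).astype(np.float32));b=cv2.boxPoints(r)
    e1=b[1]-b[0];e2=b[2]-b[1];L=e1 if np.hypot(*e1)>np.hypot(*e2) else e2
    return np.array(r[0]),sorted(r[1]),np.degrees(np.arctan2(L[1],L[0]))%180
E
python3 - <<'E'
from h import *
c=dict(np.load("top0.npz"))
for col,z in (("green",.01),("yellow",.01),("red",.05),("orange",.119)):
    for q in blobs(c,col):
        r=rectw(c,q,z);print(col,q.reshape(-1,2).mean(0).round(),np.round(r[0]),np.round(r[1]),round(r[2],1),"D",np.hypot(*r[0]).round())
        d=c["depth"][q[:,0,1].clip(0,479),q[:,0,0]]
c2=c
for uv in [(330,197),(330,214),(345,220),(350,200),(202,222),(198,260),(240,226),(243,265),(284,226),(285,264),(489,184),(105,260),(362,140),(322,167)]:
    print(uv,px2w(c,uv,.06).round(3))
print(px2w(c,[(325,198),(352,198),(352,221),(325,224)],.054).round(3))
im=c["img"][190:300,170:470];cv2.imwrite("pics/topz.png",cv2.resize(im,None,fx=2.6,fy=2.6,interpolation=cv2.INTER_CUBIC))
E
```

```text
green [374. 292.] [ 468. -141.] [39. 94.] 17.4 D 489.0
green [ 30. 304.] [439. 692.] [112. 183.] 115.4 D 820.0
green [ 23. 281.] [507. 713.] [ 22. 134.] 116.0 D 875.0
green [520. 277.] [ 498. -502.] [43. 96.] 164.0 D 707.0
green [241. 262.] [545. 181.] [23. 37.] 84.1 D 574.0
green [ 21. 262.] [558. 716.] [ 66. 133.] 105.3 D 907.0
green [399. 233.] [ 611. -207.] [39. 94.] 89.3 D 645.0
green [242. 228.] [629. 175.] [22. 34.] 89.3 D 653.0
yellow [452. 290.] [ 469. -333.] [43. 98.] 3.5 D 576.0
yellow [283. 257.] [557.  79.] [37. 46.] 179.3 D 563.0
yellow [241. 247.] [583. 180.] [20. 22.] 179.9 D 610.0
yellow [198. 244.] [590. 284.] [20. 22.] 89.3 D 655.0
yellow [284. 241.] [595.  75.] [20. 20.] 179.6 D 600.0
yellow [285. 226.] [632.  72.] [26. 39.] 84.5 D 636.0
yellow [366. 137.] [ 854. -132.] [19. 98.] 164.1 D 864.0
red [199. 259.] [553. 274.] [26. 38.] 89.3 D 617.0
red [200. 224.] [635. 272.] [24. 43.] 90.3 D 691.0
red [271. 134.] [853. 110.] [ 46. 122.] 70.3 D 860.0
orange [339. 205.] [667. -56.] [18. 20.] 89.4 D 670.0
(330, 197) [[ 0.695 -0.037  0.06 ]]
(330, 214) [[ 0.654 -0.037  0.06 ]]
(345, 220) [[ 0.64  -0.072  0.06 ]]
(350, 200) [[ 0.687 -0.084  0.06 ]]
(202, 222) [[0.639 0.265 0.06 ]]
(198, 260) [[0.549 0.274 0.06 ]]
(240, 226) [[0.628 0.176 0.06 ]]
(243, 265) [[0.537 0.169 0.06 ]]
(284, 226) [[0.627 0.072 0.06 ]]
(285, 264) [[0.538 0.07  0.06 ]]
(489, 184) [[ 0.722 -0.417  0.06 ]]
(105, 260) [[0.552 0.492 0.06 ]]
(362, 140) [[ 0.831 -0.116  0.06 ]]
(322, 167) [[ 0.767 -0.019  0.06 ]]
[[ 0.693 -0.025  0.054]
 [ 0.693 -0.09   0.054]
 [ 0.638 -0.089  0.054]
 [ 0.631 -0.025  0.054]]
```

View pics/topz.png

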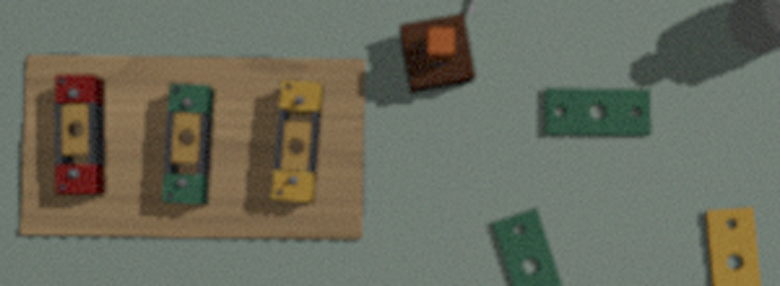

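The nearest green plate is about (0.468, -0.141) at yaw 17°. The yellow plate is at (0.469, -0.333), and there is no red plate. I'll survey the heads with the wrist camera first.

```bash
python3 - <<'E'
from h import *
go((.60,.12,.22),0)
E
```

```text
t=0.15 pos [ 0.21   -0.4533  0.2306] yaw 24.86 tilt 0.09 w 85.2 F [ 0.2  1.  -0.6] SHIFT [ 594.9 -356.2   11.2] TURN 24.86
```

```bash
python3 -m crank '[[[50,-30,1,0,0],[50,-30,1,0,0],[50,-30,1,0,0],[50,-30,1,0,0],[50,-30,1,0,0],[50,-30,1,0,0],[50,-30,1,0,0],[50,-30,1,0,0],[50,-30,1,0,0],[50,-30,1,0,0]]]'; python3 - <<'E'
from h import *
go((.60,.12,.22),0)
E
```

```text
clock: 1.4
eef_pos: [0.5468, 0.0389, 0.2184]
tool_rot: [0.978, 0.21, -0.0, -0.0]
ft_force: [0.7, -0.9, 0.4]
grip_width: 0.0856
t=1.40 pos [0.5468 0.0389 0.2184] yaw 24.25 tilt 0.06 w 85.6 F [ 0.7 -0.9  0.4] SHIFT [ 81.8 -52.1  -1.6] TURN 24.25
```

```bash
python3 -m crank '[[[41,-26,0,0,0],[41,-26,0,0,0],[0,0,0,8,0],[0,0,0,8,0],[0,0,0,8,0],[0,0,0,0,0],[0,0,0,0,0]]]'; python3 - <<'E'
from h import *
go((.60,.12,.22),0)
o,c=shot("wrist","heads1");np.savez("heads1.npz",**c,**{k:o[k] for k in("eef_pos","tool_rot")})
E
```

```text
clock: 2.28
eef_pos: [0.6085, 0.0749, 0.212]
tool_rot: [0.998, 0.05, -0.007, -0.022]
ft_force: [-0.7, 0.3, 0.7]
grip_width: 0.0854
t=2.27 pos [0.6085 0.0749 0.212 ] yaw 5.80 tilt 2.69 w 85.4 F [-0.7  0.3  0.7] SHIFT [ -4.  -46.   -5.8] TURN 5.8
```

View pics/heads1.png

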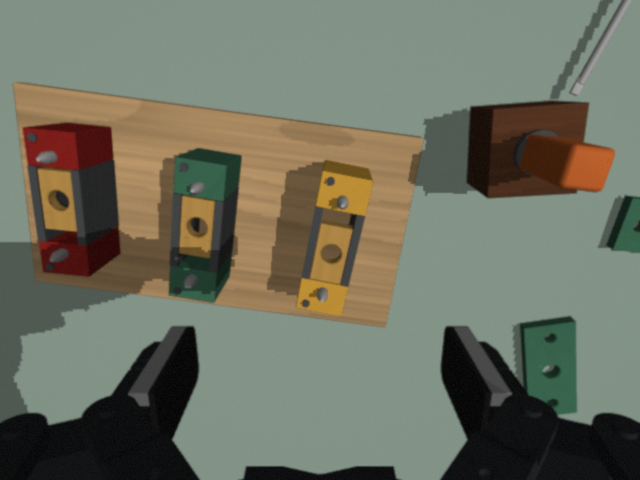

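```bash
python3 -m crank '[[[0,0,0,0,0],[0,0,0,0,0]]]'; python3 - <<'E'
from h import *
go((.60,.12,.22),0)
o=bot.get_obs();print(o["joint_pos"],o["joint_vel"].round(3)); print(Ro.from_quat(o["tool_rot"]).as_matrix().round(3))
E
```

```text
clock: 2.58
eef_pos: [0.6083, 0.0763, 0.212]
tool_rot: [0.998, 0.052, -0.007, -0.022]
ft_force: [-0.2, -0.2, -0.4]
grip_width: 0.0855
t=2.58 pos [0.6083 0.0763 0.212 ] yaw 5.94 tilt 2.68 w 85.5 F [-0.2 -0.2 -0.4] SHIFT [ -3.8 -44.6  -5.9] TURN 5.94
[0.10248058 0.48729027 0.31301132 1.40877714 0.04520091 3.14036682] [ 0.008 -0.001  0.     0.001  0.001  0.001]
[[ 0.995  0.103 -0.017]
 [ 0.104 -0.994  0.044]
 [-0.012 -0.045 -0.999]]
```

Joint 6 reached its limit, which caused a small tilt: yaw = j1 − j6 + 180. I'll turn the other way, to yaw near 180°, and check whether the tilt persists.

```bash
python3 -m crank '[[[0,0,0,-8,0],[0,0,0,-8,0],[0,0,0,0,0]]]'; python3 - <<'E'
from h import *
go((.60,.12,.22),0)
o=bot.get_obs();print(o["joint_pos"],o["joint_vel"].round(3)); print(Ro.from_quat(o["tool_rot"]).as_matrix().round(3))
E
```

```text
clock: 2.95
eef_pos: [0.6081, 0.0781, 0.2124]
tool_rot: [0.981, 0.195, -0.004, -0.023]
ft_force: [0.1, -0.4, -0.4]
grip_width: 0.0854
t=2.95 pos [0.6081 0.0781 0.2124] yaw 22.50 tilt 2.68 w 85.4 F [ 0.1 -0.4 -0.4] SHIFT [  8.6 -42.1  -5.7] TURN 22.5
[0.105329   0.48676911 0.31303455 1.40877106 0.04525996 2.85397797] [ 0.007 -0.001  0.002  0.    -0.001 -0.002]
[[ 0.924  0.382 -0.016]
 [ 0.383 -0.923  0.044]
 [ 0.002 -0.047 -0.999]]
```

The tilt persists, so it must be undone at the opposite j6 limit. On the way I stop at yaw 180° to survey the heads.

```bash
python3 -m crank '[[[0,0,0,-10.7,0],[0,0,0,-10.7,0],[0,0,0,-10.7,0],[0,0,0,-10.7,0],[0,0,0,-10.7,0],[0,0,0,-10.7,0],[0,0,0,-10.7,0],[0,0,0,-10.7,0],[0,0,0,-10.7,0],[0,0,0,-10.7,0],[0,0,0,-10.7,0],[0,0,0,-10.7,0]]]'; python3 - <<'E'
from h import *
go((.60,.12,.22),0)
E
```

```text
clock: 4.45
eef_pos: [0.6077, 0.0819, 0.2132]
tool_rot: [0.245, 0.969, 0.019, -0.013]
ft_force: [0.3, -0.1, -0.2]
grip_width: 0.0856
t=4.45 pos [0.6077 0.0819 0.2132] yaw 151.63 tilt 2.67 w 85.6 F [ 0.3 -0.1 -0.2] SHIFT [25.1 30.1 -4.9] TURN -28.37
```

```bash
python3 -m crank '[[[12,15,0,-10,0],[20,22,0,-10,0],[20,15,0,-8,0],[0,0,0,0,0]]]'; python3 - <<'E'
from h import *
go((.56,.12,.22),0)
o,c=shot("wrist","heads2");np.savez("heads2.npz",**c,**{k:o[k] for k in("eef_pos","tool_rot")})
E
```

```text
clock: 4.95
eef_pos: [0.5739, 0.1477, 0.2167]
tool_rot: [0.0, 1.0, 0.022, -0.007]
ft_force: [1.2, 0.3, 0.4]
grip_width: 0.0854
t=4.95 pos [0.5739 0.1477 0.2167] yaw 179.99 tilt 2.66 w 85.4 F [1.2 0.3 0.4] SHIFT [ 13.9 -27.5  -4.3] TURN -0.01
```

View pics/heads2.png

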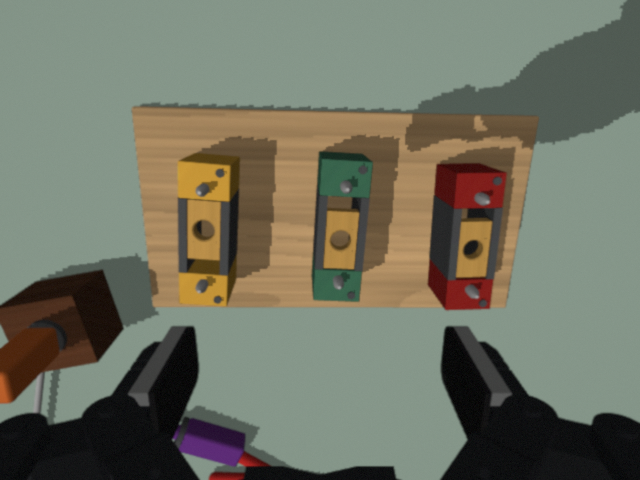

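```bash
python3 - <<'E'
from h import *
c=np.load("heads2.npz");im=c["img"]
for n,(u,v) in dict(y=(207,230),g=(342,227)).items():
    cv2.imwrite(f"pics/z_{n}.png",cv2.resize(im[v-80:v+85,u-45:u+45],None,fx=3.5,fy=3.5,interpolation=cv2.INTER_CUBIC))
a=cv2.imread("pics/z_y.png");b=cv2.imread("pics/z_g.png");cv2.imwrite("pics/z2.png",np.hstack([a,b]))
E
```

```text
(no output)
```

View pics/z2.png

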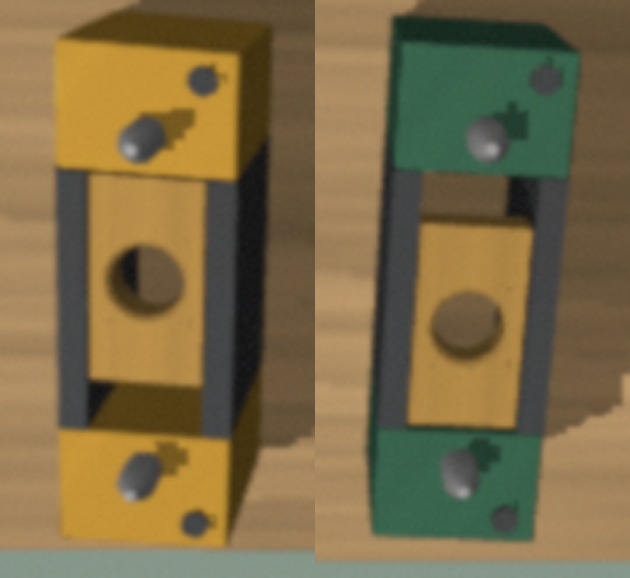

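```bash
python3 - <<'E'
from h import *
c=dict(np.load("heads2.npz"));o=c
def f(pts,u0,v0,z): return px2w(c,np.array(pts)/3.5+[u0-.0,v0],z,o)[:,:2]*1000
for n,u0,v0,cor,dw,tg in (("y",162,150,[(57,40),(238,55),(228,545),(62,533)],[(133,150),(131,491)],[(146,281)]),
  ("g",297,147,[(81,43),(262,57),(218,540),(59,532)],[(173,152),(146,490)],[(152,326)])):
    C=f(cor,u0,v0,.062);D=f(dw,u0,v0,.075);T=f(tg,u0,v0,.0612)
    print(n,"corners\n",C.round(1),"mean",C.mean(0).round(1),"sides",np.hypot(*(C-np.roll(C,1,0)).T).round(1))
    ax=D[1]-D[0];cx=C[2]+C[3]-C[0]-C[1]
    print(" dowels",D.round(1),"mid",D.mean(0).round(1),"dist",np.hypot(*ax).round(1),"yaw",np.degrees(np.arctan2(ax[1],ax[0])).round(2),np.degrees(np.arctan2(cx[1],cx[0])).round(2))
    print(" tongue",T.round(1),(T-D.mean(0)).round(1))
E
```

```text
y corners
 [[531.   57.8]
 [534.1  92.6]
 [640.7  83.5]
 [637.   48.1]] mean [585.7  70.5] sides [106.4  34.9 107.   35.6]
 dowels [[550.3  73.6]
 [621.5  67. ]] mid [585.9  70.3] dist 71.5 yaw -5.24 -5.05
 tongue [[580.5  70.6]] [[-5.4  0.3]]
g corners
 [[530.1 154.8]
 [533.1 190.9]
 [639.3 185.2]
 [636.5 149.9]] mean [584.7 170.2] sides [106.6  36.3 106.3  35.3]
 dowels [[549.5 172.1]
 [621.  167.8]] mid [585.2 169.9] dist 71.6 yaw -3.42 -2.85
 tongue [[589.5 169.8]] [[ 4.2 -0.1]]
```

The heads are measured: yellow at (585.8, 70.4), yaw −5.1°, tongue −5.4 mm along x; green at (585, 170), yaw −3.2°, tongue +4.3 mm. Next I fix the tilt at the far j6 limit.

```bash
python3 -m crank '[[[0,0,0,-10.7,0],[0,0,0,-10.7,0],[0,0,0,-10.7,0],[0,0,0,-10.7,0],[0,0,0,-10.7,0],[0,0,0,-10.7,0],[0,0,0,-10.7,0],[0,0,0,-10.7,0],[0,0,0,-10.7,0],[0,0,0,-10.7,0],[0,0,0,-10.7,0],[0,0,0,-10.7,0]]]';python3 -m crank '[[[0,0,0,-10.7,0],[0,0,0,-10.7,0],[0,0,0,-10.7,0],[0,0,0,-10.7,0],[0,0,0,-10.7,0],[0,0,0,0,0]]]'; cat >> h.py <<'E'
def tilt(o=None):
    o=o or bot.get_obs();print("z axis mrad",(Ro.from_quat(o["tool_rot"]).as_matrix()[:2,2]*1000).round(1),"j",o["joint_pos"].round(3))
E
python3 - <<'E'
from h import *
go((.56,.12,.22),0);tilt()
E
```

```text
clock: 6.5
eef_pos: [0.5837, 0.1363, 0.2154]
tool_rot: [0.902, -0.431, -0.012, -0.016]
ft_force: [-0.6, 0.1, 0.2]
grip_width: 0.0858
clock: 7.25
eef_pos: [0.5883, 0.1305, 0.2146]
tool_rot: [1.0, 0.02, -0.002, -0.019]
ft_force: [-1.1, 0.4, 0.7]
grip_width: 0.0856
t=7.25 pos [0.5883 0.1305 0.2146] yaw 2.30 tilt 2.19 w 85.6 F [-1.1  0.4  0.7] SHIFT [-28.7   9.1  -5.7] TURN 2.3
z axis mrad [-5.6 37.9] j [ 0.199  0.452  0.265  1.381  0.038 -2.983]
```

```bash
python3 -m crank '[[[0,0,0,-9,0],[0,0,0,-5,0],[0,0,0,0,0]]]';python3 - <<'E'
from h import *
go((.56,.12,.22),0);tilt()
E
```

```text
clock: 7.62
eef_pos: [0.5842, 0.1508, 0.2143]
tool_rot: [0.993, 0.116, 0.002, -0.009]
ft_force: [0.2, -0.6, 0.2]
grip_width: 0.0853
t=7.62 pos [0.5842 0.1508 0.2143] yaw 13.37 tilt 1.10 w 85.3 F [ 0.2 -0.6  0.2] SHIFT [-30.7  24.2  -6.4] TURN 13.37
z axis mrad [ 0.9 19.2] j [ 0.243  0.451  0.263  1.377  0.018 -3.132]
```

```bash
python3 -m crank '[[[0,0,0,-5,0],[0,0,0,0,0]]]';python3 - <<'E'
from h import *
go((.56,.12,.22),0);tilt()
E
```

```text
clock: 7.88
eef_pos: [0.5792, 0.1693, 0.2141]
tool_rot: [0.99, 0.138, 0.003, -0.0]
ft_force: [0.3, -0.9, 0.3]
grip_width: 0.0851
t=7.88 pos [0.5792 0.1693 0.2141] yaw 15.90 tilt 0.39 w 85.1 F [ 0.3 -0.9  0.3] SHIFT [-32.   42.1  -6.1] TURN 15.9
z axis mrad [6.5 1.8] j [ 0.284  0.451  0.261  1.375 -0.    -3.135]
```

```bash
python3 -m crank '[[[0,0,0,10.7,0],[0,0,0,10.7,0],[0,0,0,10.7,0],[0,0,0,10.7,0],[0,0,0,10.7,0],[0,0,0,10.7,0],[0,0,0,10.7,0],[0,0,0,10.7,0],[0,0,0,10.7,0],[0,0,0,10.7,0],[0,0,0,10.7,0],[0,0,0,10.7,0]]]';python3 -m crank '[[[0,0,0,10.7,0],[0,0,0,10.7,0],[0,0,0,10.7,0],[0,0,0,9,0],[0,0,0,0,0]]]';python3 - <<'E'
from h import *
go((.46,-.14,.2),17.4);tilt()
E
```

```text
clock: 9.38
eef_pos: [0.5855, 0.1516, 0.2138]
tool_rot: [-0.548, 0.836, -0.005, 0.002]
ft_force: [0.2, 0.1, 0.4]
grip_width: 0.085
clock: 10.0
eef_pos: [0.588, 0.144, 0.2137]
tool_rot: [-0.213, 0.977, -0.005, 0.004]
ft_force: [-0.5, -0.5, 1.2]
grip_width: 0.0853
t=10.00 pos [0.588  0.144  0.2137] yaw -155.45 tilt 0.71 w 85.3 F [-0.5 -0.5  1.2] SHIFT [ 234.5 -205.    14.8] TURN 7.15
z axis mrad [ 9.3 -8.1] j [ 0.245  0.454  0.266  1.375 -0.01  -0.183]
```

```bash
python3 -m crank '[[[40,-35,2,0,0],[40,-35,2,0,0],[40,-35,2,0,0],[40,-35,2,0,0],[40,-34,2,0,0],[35,-30,2,0,0],[0,0,0,7,0],[0,0,0,0,0]]]';python3 - <<'E'
from h import *
go((.46,-.14,.2),17.4);tilt()
o,c=shot("wrist","pg1");np.savez("pg1.npz",**c,**{k:o[k] for k in("eef_pos","tool_rot")})
for q in blobs(c,"green",300):
    print(q.reshape(-1,2).mean(0),rectw(c,q,.01,o))
E
```

```text
clock: 11.0
eef_pos: [0.4567, -0.154, 0.2027]
tool_rot: [-0.153, 0.988, -0.007, 0.006]
ft_force: [-0.1, 0.4, 0.1]
grip_width: 0.0857
t=11.00 pos [ 0.4567 -0.154   0.2027] yaw -162.36 tilt 1.04 w 85.7 F [-0.1  0.4  0.1] SHIFT [-7.3 12.4  2.6] TURN 0.24
z axis mrad [ 13.3 -12.4] j [-0.32   0.207 -0.114  1.233 -0.008 -0.628]
[627.45205479 400.85616438] (array([553.43432617, 177.7482605 ]), [22.483116149902344, 45.87507247924805], np.float32(64.32095))
[209.07073955 338.27974277] (array([ 612.91040039, -211.53218079]), [44.10657501220703, 98.42687225341797], np.float32(88.58557))
[329.38507463 215.02686567] (array([ 467.98696899, -145.52204895]), [42.68268585205078, 99.95032501220703], np.float32(16.979794))
```

View pics/pg1.png

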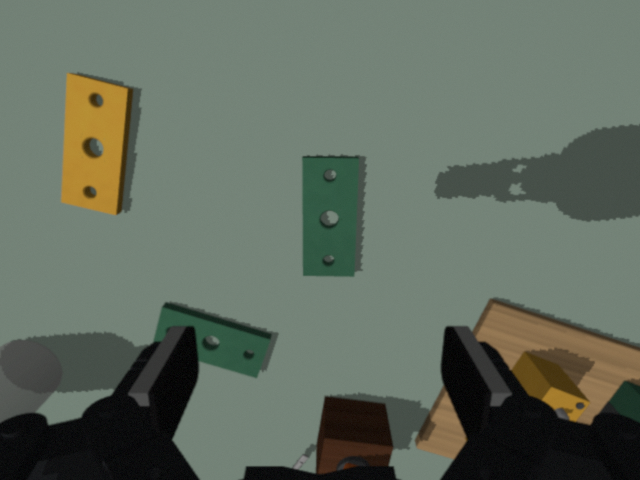

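```bash
cat >> h.py <<'E'
def holes(c,o,col,z,near=None,show=None):
    """plate: hole-based centre/yaw from fitted hole contours inside the colour blob, at height z"""
    hsv=cv2.cvtColor(c["img"],cv2.COLOR_BGR2HSV);lo,hi=COL[col];m=cv2.inRange(hsv,lo,hi)
    cs,h=cv2.findContours(m,cv2.RETR_CCOMP,cv2.CHAIN_APPROX_NONE)
    out=[]
    for i,q in enumerate(cs):
        if h[0][i][3]>=0 or cv2.contourArea(q)<600: continue
        hs=[]
        for j,p in enumerate(cs):
            if h[0][j][3]==i and cv2.contourArea(p)>12:
                P=px2w(c,p.reshape(-1,2),z,o)[:,:2]*1000
                (x,y),r=cv2.minEnclosingCircle(P.astype(np.float32)); hs.append((x,y,r))
        r=rectw(c,q,z,o); print(col,"rect",r[0].round(1),np.round(r[1],1),round(float(r[2]),1))
        for hh in hs: print("   hole",np.round(hh,1))
E
python3 - <<'E'
from h import *
c=dict(np.load("pg1.npz"));holes(c,c,"green",.01)
E
```

```text
green rect [ 612.9 -211.5] [44.1 98.4] 88.6
   hole [ 613.1 -176.1    5.8]
   hole [ 612.3 -211.5    8.8]
green rect [ 468.  -145.5] [ 42.7 100. ] 17.0
   hole [ 502.4 -134.9    5.9]
   hole [ 467.7 -145.9    8.9]
   hole [ 433.3 -156.5    6. ]
```

```bash
python3 - <<'E'
from h import *
go((.4678,-.1458,.07),17.4)
E
```

```text
t=11.05 pos [ 0.4568 -0.1538  0.2026] yaw -162.30 tilt 1.04 w 85.5 F [ 0.1 -0.2  0.1] SHIFT [-11.8   6.4 132.7] TURN 0.3
```

```bash
python3 -m crank '[[[-4,2,44,0,0],[-4,2,44,0,0],[-4,2,44,0,0],[0,0,0,0,0]]]';python3 - <<'E'
from h import *
go((.4678,-.1458,.003),17.4);tilt()
o,c=shot("wrist","pg2");holes(c,o,"green",.01)
E
```

```text
clock: 11.55
eef_pos: [0.4716, -0.1454, 0.0694]
tool_rot: [-0.16, 0.987, -0.009, 0.008]
ft_force: [0.0, -0.1, 0.3]
grip_width: 0.0853
t=11.55 pos [ 0.4716 -0.1454  0.0694] yaw -161.57 tilt 1.35 w 85.3 F [ 0.  -0.1  0.3] SHIFT [ 4.6  2.1 66.3] TURN 1.03
z axis mrad [ 18.3 -14.8] j [-0.294  0.348 -0.302  0.9   -0.009 -0.615]
green rect [ 612.4 -178.7] [33.2 40.7] 178.5
   hole [ 614.  -176.1    5.1]
green rect [ 603.7 -251.4] [19.8 26.7] 178.1
green rect [ 468.3 -145.5] [ 43.2 100.2] 17.1
   hole [ 502.4 -135.1    5.5]
   hole [ 468.2 -145.4    8.5]
   hole [ 433.6 -156.2    5.5]
```

View pics/pg2.png

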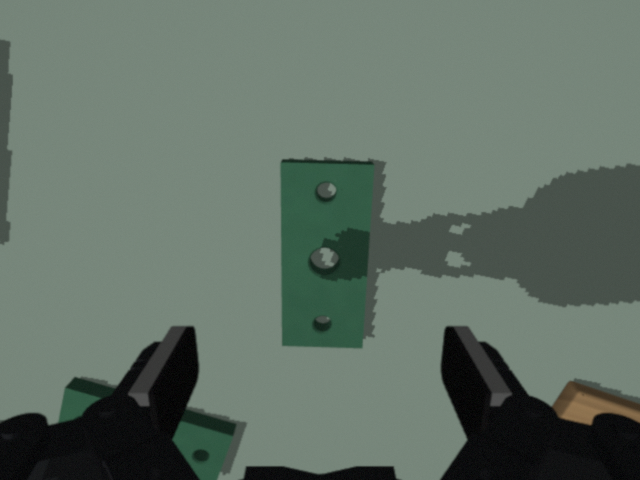

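```bash
python3 -m crank '[[[1,1,15,0.5,85],[1,0.5,15,0.5,85],[1,0.5,10,0,85],[1,0,6,0,85],[0,0,0,0,85],[0,0,0,0,85]]]';python3 - <<'E'
from h import *
go((.4682,-.1454,.006),17.3);tilt()
o,c=shot("wrist","pg3");holes(c,o,"green",.01)
E
```

```text
clock: 12.35
eef_pos: [0.4758, -0.1478, 0.0298]
tool_rot: [-0.152, 0.988, -0.013, 0.016]
ft_force: [-0.2, -0.8, -0.3]
grip_width: 0.057
t=12.35 pos [ 0.4758 -0.1478  0.0298] yaw -162.48 tilt 2.33 w 57.0 F [-0.2 -0.8 -0.3] SHIFT [ 7.1  5.3 23.5] TURN 0.22
z axis mrad [ 35.2 -20.2] j [-0.296  0.397 -0.354  0.78  -0.009 -0.601]
green rect [ 468.4 -145.4] [ 43.5 100.5] 17.2
   hole [ 502.4 -135.2    5.3]
   hole [ 468.  -145.5    8.3]
   hole [ 433.6 -156.3    5.4]
```

View pics/pg3.png

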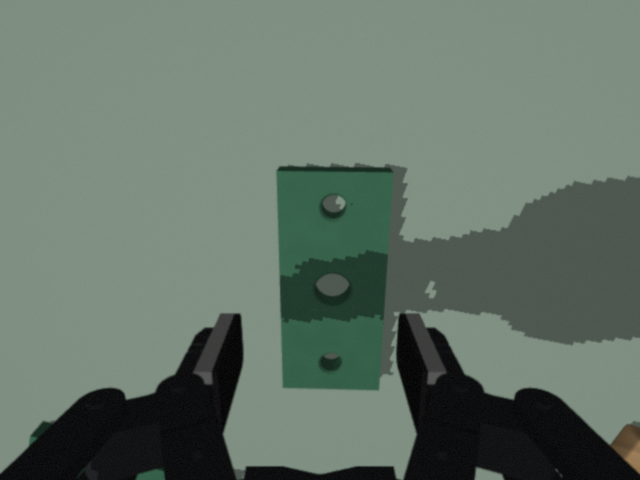

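```bash
python3 -m crank '[[[0,0,0,0,85]]]';python3 - <<'E'
from h import *
go((.4682,-.1454,.006),17.3);tilt()
E
python3 -m crank '[[[0,0,0,0,85],[0,0,0,0,85],[0,0,0,0,85]]]';python3 - <<'E'
from h import *
go((.4682,-.1454,.006),17.3);tilt()
E
python3 -m crank '[[[0,0,-10,0,85],[0,0,-10,0,85]]]';python3 - <<'E'
from h import *
go((.4682,-.1454,.006),17.3);tilt()
E
python3 -m crank '[[[0,0,0,0,85]]]';python3 - <<'E'
from h import *
go((.4682,-.1454,.006),17.3);tilt()
E
```

```text
clock: 12.52
eef_pos: [0.476, -0.1479, 0.0301]
tool_rot: [-0.152, 0.988, -0.013, 0.016]
ft_force: [0.2, 0.1, -0.3]
grip_width: 0.057
t=12.53 pos [ 0.476  -0.1479  0.0301] yaw -162.49 tilt 2.36 w 57.0 F [ 0.2  0.1 -0.3] SHIFT [ 7.4  5.5 23.8] TURN 0.21
z axis mrad [ 35.8 -20.4] j [-0.296  0.396 -0.354  0.78  -0.009 -0.601]
clock: 12.9
eef_pos: [0.4764, -0.148, 0.0305]
tool_rot: [-0.152, 0.988, -0.013, 0.017]
ft_force: [-0.3, -0.4, -0.1]
grip_width: 0.057
t=12.90 pos [ 0.4764 -0.148   0.0305] yaw -162.48 tilt 2.41 w 57.0 F [-0.3 -0.4 -0.1] SHIFT [ 7.7  5.7 24.2] TURN 0.22
z axis mrad [ 36.6 -20.6] j [-0.296  0.396 -0.354  0.78  -0.009 -0.601]
clock: 13.15
eef_pos: [0.4749, -0.1473, 0.051]
tool_rot: [-0.152, 0.988, -0.013, 0.016]
ft_force: [0.4, -0.2, -0.5]
grip_width: 0.0568
t=13.15 pos [ 0.4749 -0.1473  0.051 ] yaw -162.48 tilt 2.30 w 56.8 F [ 0.4 -0.2 -0.5] SHIFT [ 7.1  5.2 44.6] TURN 0.22
z axis mrad [ 34.8 -20.1] j [-0.295  0.366 -0.333  0.833 -0.009 -0.601]
clock: 13.28
eef_pos: [0.4759, -0.1476, 0.0523]
tool_rot: [-0.152, 0.988, -0.013, 0.017]
ft_force: [0.2, 0.2, -0.4]
grip_width: 0.0573
t=13.28 pos [ 0.4759 -0.1476  0.0523] yaw -162.48 tilt 2.45 w 57.3 F [ 0.2  0.2 -0.4] SHIFT [ 8.   5.9 45.9] TURN 0.22
z axis mrad [ 37.3 -20.8] j [-0.295  0.364 -0.331  0.833 -0.009 -0.601]
```

```bash
cat > s.py <<'E'
from h import *
go((.4682,-.1454,.006),17.3);tilt()
E
python3 -m crank '[[[0,0,-50,0,85],[0,0,-50,0,85]]]' >/dev/null;python3 s.py
python3 -m crank '[[[0,0,0,0,85],[0,0,0,0,85]]]' >/dev/null;python3 s.py
python3 -m crank '[[[50,0,0,0,85],[50,0,0,0,85]]]'>/dev/null;python3 s.py
python3 -m crank '[[[0,0,0,0,85],[0,0,0,0,85]]]'>/dev/null;python3 s.py
```

```text
t=13.53 pos [ 0.4689 -0.1446  0.1506] yaw -162.49 tilt 1.91 w 57.1 F [ 2.  -0.2  0.4] SHIFT [  4.    3.1 144.5] TURN 0.21
z axis mrad [ 28. -18.] j [-0.293  0.25  -0.201  1.088 -0.009 -0.599]
t=13.78 pos [ 0.4713 -0.1452  0.1544] yaw -162.48 tilt 2.36 w 57.2 F [-0.8 -0.3 -0.3] SHIFT [  7.2   5.2 148.1] TURN 0.22
z axis mrad [ 35.8 -20.4] j [-0.293  0.245 -0.197  1.088 -0.009 -0.599]
t=14.03 pos [ 0.3758 -0.1751  0.149 ] yaw -162.23 tilt 2.26 w 56.8 F [ 0.2 -1.2 -0.1] SHIFT [-93.2   4.3 145.4] TURN 0.47
z axis mrad [ 34.2 -19.6] j [-0.434  0.101 -0.391  1.039 -0.003 -0.744]
t=14.28 pos [ 0.3718 -0.1747  0.1465] yaw -162.43 tilt 1.93 w 56.6 F [ 1.  -0.7 -1. ] SHIFT [-97.6   2.5 142.7] TURN 0.27
z axis mrad [ 28.9 -17.2] j [-0.437  0.101 -0.398  1.038 -0.003 -0.743]
```

```bash

python3 -m crank '[[[-10,0,0,0,85],[-10,0,0,0,85],[-10,0,0,0,85],[-10,0,0,0,85],[-10,0,0,0,85],[-10,0,0,0,85],[-10,0,0,0,85],[-10,0,0,0,85],[-10,0,0,0,85]]]' >/dev/null;python3 s.py
python3 -m crank '[[[0,0,0,0,85],[0,0,0,0,85]]]' >/dev/null;python3 s.py
python3 -m crank '[[[50,0,0,0,85],[50,0,0,0,85]]]'>/dev/null;python3 s.py
python3 -m crank '[[[0,0,0,0,85],[0,0,0,0,85]]]'>/dev/null;python3 s.py
```

```text
t=15.40 pos [ 0.4667 -0.1445  0.1479] yaw -162.23 tilt 1.95 w 57.1 F [-0.6 -0.5  0.3] SHIFT [  2.1   2.2 141.8] TURN 0.47
z axis mrad [ 29.6 -16.7] j [-0.296  0.247 -0.212  1.078 -0.007 -0.606]
t=15.65 pos [ 0.4672 -0.1443  0.1477] yaw -162.20 tilt 1.93 w 57.1 F [-0.9  0.   0.9] SHIFT [  2.6   2.2 141.7] TURN 0.5
z axis mrad [ 29.3 -16.8] j [-0.295  0.248 -0.211  1.078 -0.008 -0.605]
t=15.90 pos [ 0.3726 -0.1754  0.1452] yaw -161.98 tilt 2.05 w 57.2 F [-0.2 -0.7 -0.4] SHIFT [-96.8   2.7 141.6] TURN 0.72
z axis mrad [ 31.  -17.7] j [-0.438  0.103 -0.4    1.033 -0.003 -0.752]
t=16.15 pos [ 0.3697 -0.1758  0.1453] yaw -162.22 tilt 2.00 w 56.9 F [ 0.4 -0.3 -0.3] SHIFT [-99.8   2.6 141.7] TURN 0.48
z axis mrad [ 30.2 -17.6] j [-0.442  0.098 -0.405  1.033 -0.003 -0.752]
```

```bash

python3 -m crank '[[[40,20,0,0,85],[30,12,0,0,85],[20,10,0,0,85],[10,0,0,0,85],[0,0,0,0,85]]]' >/dev/null;python3 s.py
python3 -m crank '[[[15,5,0,0,85],[10,0,0,0,85],[0,0,0,0,85]]]' >/dev/null;python3 s.py

```

```text
t=16.77 pos [ 0.2654 -0.1674  0.1432] yaw -161.94 tilt 2.38 w 57.3 F [ 0.1 -0.4 -0.3] SHIFT [-195.7  -37.6  144. ] TURN 0.76
z axis mrad [ 36.3 -20.1] j [-0.565 -0.099 -0.608  1.02   0.002 -0.88 ]
t=17.15 pos [ 0.2402 -0.1713  0.1426] yaw -161.88 tilt 2.43 w 57.2 F [0.2 0.1 1. ] SHIFT [-220.7  -41.8  144.4] TURN 0.82
z axis mrad [ 37.  -20.5] j [-0.625 -0.139 -0.644  1.024  0.005 -0.94 ]
```

```bash

python3 -m crank '[[[25,20,10,0,85],[25,20,10,0,85],[20,10,10,0,85],[0,0,0,0,85]]]' >/dev/null;python3 s.py
python3 -m crank '[[[20,20,10,0,85],[20,20,10,0,85],[10,10,0,0,85],[0,0,0,0,85]]]' >/dev/null;python3 s.py

```

```text
t=17.65 pos [ 0.159  -0.1467  0.1086] yaw -161.91 tilt 2.62 w 56.8 F [ 0.9 -0.6  0.7] SHIFT [-290.9  -91.   114.8] TURN 0.79
z axis mrad [ 40. -22.] j [-0.761 -0.282 -0.843  0.966  0.012 -1.076]
t=18.15 pos [ 0.1009 -0.119   0.0878] yaw -161.88 tilt 3.16 w 56.8 F [ 0.3 -0.3  0.2] SHIFT [-337.7 -135.4   99.8] TURN 0.82
z axis mrad [ 47.3 -28.1] j [-0.906 -0.423 -0.975  0.968  0.02  -1.221]
```

```bash

python3 -m crank '[[[-20,-20,-10,0,85],[-40,-30,-20,0,85],[-50,-20,-20,0,85],[-50,0,-20,0,85],[-50,0,0,0,85],[0,0,0,0,85],[0,0,0,0,85]]]' >/dev/null;python3 s.py
python3 -m crank '[[[0,0,0,0,0],[0,0,0,0,0],[0,0,0,0,0],[0,0,0,0,0],[0,0,0,0,0]]]' >/dev/null;python3 s.py
python3 -m crank '[[[0,0,0,0,85],[0,0,0,0,85],[0,0,0,0,85],[0,0,0,0,85],[0,0,0,0,85]]]' >/dev/null;python3 s.py

```

```text
t=19.02 pos [ 0.3403 -0.1205  0.1749] yaw -161.84 tilt 4.06 w 56.7 F [-0.2  0.3  0.3] SHIFT [-105.6  -54.4  177.3] TURN 0.86
z axis mrad [ 61.6 -34.7] j [-0.33  -0.055 -0.481  1.075 -0.013 -0.646]
t=19.65 pos [ 0.3378 -0.1216  0.1748] yaw -162.14 tilt 4.03 w 85.3 F [0.6 0.5 1.5] SHIFT [-108.7  -53.5  177.2] TURN 0.56
z axis mrad [ 61.1 -34.9] j [-0.335 -0.058 -0.484  1.076 -0.013 -0.646]
t=20.27 pos [ 0.3378 -0.1216  0.1748] yaw -162.14 tilt 4.04 w 57.1 F [-0.1 -0.1  0.5] SHIFT [-108.6  -53.5  177.2] TURN 0.56
z axis mrad [ 61.2 -34.9] j [-0.335 -0.058 -0.484  1.076 -0.013 -0.646]
```

```bash
python3 - <<'E'
from h import *
go((.22,.36,.2),61)
E
```

```text
t=20.27 pos [ 0.3378 -0.1216  0.1748] yaw -162.14 tilt 4.04 w 57.1 F [-0.1 -0.1  0.5] SHIFT [-36.8 492.7 -49.1] TURN -43.14
```

```bash

python3 -m crank '[[[-2,30,-3,0,85],[-2,30,-3,0,85],[-2,30,-3,0,85],[-2,30,-3,0,85],[-2,30,-3,0,85],[-2,30,-3,0,85],[-2,30,-3,0,85],[-2,30,-3,0,85],[-2,30,-3,0,85],[-2,30,-3,0,85],[-2,30,-3,0,85],[-2,30,-3,0,85]]]' >/dev/null;python3 s.py
python3 -m crank '[[[-2,30,-3,10,85],[6,30,-3,10,85],[10,30,-3,10,85],[14,28,-3,10,85],[0,0,0,10,85],[0,0,0,10,85],[0,0,0,10,85],[0,0,0,10,85],[0,0,0,10,85],[0,0,0,10,85],[0,0,0,10,85],[0,0,0,10,85]]]' >/dev/null;python3 s.py

```

```text
t=21.77 pos [0.2484 0.2396 0.1949] yaw -162.44 tilt 4.28 w 57.2 F [1.2 0.4 0.2] SHIFT [ -83.1 -422.7  215.8] TURN 0.26
z axis mrad [ 66.7 -33.3] j [ 0.83  -0.064 -0.434  1.18  -0.072  0.524]
t=23.27 pos [0.2128 0.3666 0.1997] yaw 73.79 tilt 4.28 w 57.3 F [-0.2 -0.9  0.3] SHIFT [-417.6  372.5  227.4] TURN 56.49
z axis mrad [ 66.6 -33.6] j [ 1.098  0.108 -0.244  1.219 -0.075  2.951]
```

```bash

python3 -m crank '[[[0,0,0,8,85],[0,0,0,5,85],[0,0,0,5,85],[0,0,0,5,85],[0,0,0,0,85]]]' >/dev/null;python3 s.py

```

```text
t=23.90 pos [0.2577 0.3378 0.1992] yaw 53.94 tilt 1.86 w 56.9 F [-0.7 -1.1  0.3] SHIFT [-269.1  448.8  203.2] TURN 36.64
z axis mrad [31.6 -7.1] j [ 0.94   0.1   -0.252  1.206 -0.03   3.141]
```

```bash

python3 -m crank '[[[0,0,0,-10,85],[0,0,0,-10,85],[0,0,0,-10,85],[-18,-24,0,0,85],[-18,-24,0,0,85],[-18,-24,0,0,85],[-18,-24,0,0,85],[-18,-24,0,0,85],[-18,-24,0,0,85],[-18,-22,0,0,85],[0,0,0,0,85]]]' >/dev/null;python3 s.py

```

```text
t=25.27 pos [0.0725 0.2257 0.1939] yaw 85.83 tilt 1.67 w 57.2 F [ 1.4  0.4 -0.4] SHIFT [-340.9  416.   200.8] TURN 68.53
z axis mrad [28.8 -4.4] j [ 1.297 -0.285 -0.605  1.247 -0.029  2.941]
```

```bash

python3 -m crank '[[[25,-5,0,0,85],[25,-5,0,0,85],[25,-5,0,0,85],[25,-5,0,0,85],[25,-5,0,0,85],[25,0,0,0,85],[0,0,0,0,85]]]' >/dev/null;python3 s.py

```

```text
t=26.15 pos [0.059  0.3887 0.1935] yaw 86.13 tilt 1.82 w 57.0 F [-0.1 -0.5 -0.7] SHIFT [-506.2  438.2  198.8] TURN 68.83
z axis mrad [31.7  3. ] j [ 1.444  0.046 -0.327  1.191 -0.031  3.082]
```

```bash

python3 -m crank '[[[0,0,0,8,85],[0,0,0,5,85],[0,0,0,0,85]]]' >/dev/null;python3 s.py

```

```text
t=26.52 pos [0.0984 0.3789 0.1926] yaw 75.45 tilt 0.46 w 56.7 F [0.1 0.8 0.4] SHIFT [-415.9  490.1  182.2] TURN 58.15
z axis mrad [-0.6  8.1] j [ 1.315e+00  4.300e-02 -3.320e-01  1.188e+00  3.000e-03  3.139e+00]
```

```bash

python3 -m crank '[[[0,0,0,-10,85],[0,0,0,-10,85],[0,0,0,-10,85],[0,0,0,-10,85],[0,0,0,-10,85],[0,0,0,-10,85],[0,0,0,-10,85],[0,0,0,-10,85],[0,0,0,-10,85],[0,0,0,-10,85],[0,0,0,-10,85],[0,0,0,-10,85]]]' >/dev/null;python3 s.py

```

```text
t=28.02 pos [0.0919 0.3752 0.1922] yaw -159.57 tilt 0.34 w 56.9 F [ 0.2  0.3 -0.4] SHIFT [-171.1 -620.2  182.3] TURN 3.13
z axis mrad [-3.3  5.1] j [ 1.327  0.036 -0.341  1.19   0.004  0.97 ]
```

```bash

python3 -m crank '[[[-8,-22,0,0,85],[-8,-22,0,0,85],[-8,-22,0,0,85],[-8,-22,0,0,85],[-8,-22,0,0,85],[-8,-22,0,0,85],[-8,-22,0,0,85],[-8,-22,0,0,85],[-8,-22,0,0,85],[-8,-22,0,0,85],[-8,-22,0,0,85],[-8,-22,0,0,85]]]' >/dev/null;python3 s.py
python3 -m crank '[[[-7,-22,0,0,85],[-7,-22,0,0,85],[-7,-22,0,0,85],[-7,-22,0,0,85],[-7,-22,0,0,85],[-7,-22,0,0,85],[-7,-22,0,0,85],[-7,-22,0,0,85],[-7,-22,0,0,85],[-7,-22,0,0,85],[-7,-22,0,0,85],[-7,-22,0,0,85]]]' >/dev/null;python3 s.py

```

```text
t=29.52 pos [0.2745 0.1577 0.1905] yaw -158.10 tilt 0.43 w 56.7 F [ 0.6 -0.  -0.3] SHIFT [ -66.9 -354.9  181.7] TURN 4.6
z axis mrad [-3.8  6.5] j [ 0.514 -0.103 -0.478  1.195  0.008  0.132]
t=31.02 pos [ 0.4531 -0.0568  0.1881] yaw -157.07 tilt 0.60 w 57.0 F [ 0.3  0.5 -0. ] SHIFT [ 20.4 -89.3 181.2] TURN 5.63
z axis mrad [-5.   9.1] j [-0.13   0.185 -0.181  1.211  0.008 -0.531]
```

```bash

python3 -m crank '[[[3,-18,5,1,85],[3,-18,10,1,85],[3,-18,12,1,85],[3,-18,12,1,85],[3,-16,12,1,85],[2,-8,12,0.6,85],[0,0,12,0,85],[0,0,12,0,85],[0,0,12,0,85],[0,0,12,0,85],[0,0,10,0,85],[0,0,0,0,85]]]' >/dev/null;python3 - <<'E'
from h import *
go((.4682,-.1454,.006),17.3);tilt()
o,c=shot("wrist","pg4");holes(c,o,"green",.01)
E
```

```text
t=32.52 pos [ 0.4686 -0.155   0.0559] yaw -162.89 tilt 0.86 w 56.8 F [0.1 0.4 0.1] SHIFT [-2.7  8.6 50. ] TURN -0.19
z axis mrad [-9.5 11.8] j [-0.324  0.388 -0.281  0.914  0.008 -0.623]
green rect [ 468.4 -145.4] [ 43.3 100.1] 17.2
   hole [ 502.4 -135.1    5.6]
   hole [ 468.2 -145.6    8.6]
   hole [ 433.6 -156.4    5.4]
```

```bash

python3 -m crank '[[[-1,4,6,0,85],[-1,3,8,0,85],[-0.7,1.6,10,0,85],[0,0,10,0,85],[0,0,8,0,85],[0,0,0,0,85]]]' >/dev/null;python3 - <<'E'
from h import *
go((.4682,-.1455,.004),17.3);tilt()
o,c=shot("wrist","pg5");holes(c,o,"green",.01)
E
```

```text
t=33.33 pos [ 0.4693 -0.145   0.0122] yaw -162.88 tilt 0.76 w 56.9 F [0.7 0.9 1.2] SHIFT [ 1.2 -0.2  8.2] TURN -0.18
z axis mrad [-7.2 11.1] j [-0.305  0.443 -0.337  0.802  0.008 -0.604]
green rect [ 468.5 -145.5] [ 43.6 100.4] 17.1
   hole [ 502.5 -135.1    5.2]
   hole [ 468.1 -145.6    8.1]
   hole [ 458.  -140.9    2.1]
   hole [ 433.5 -156.3    5.3]
```

View pics/pg5.png

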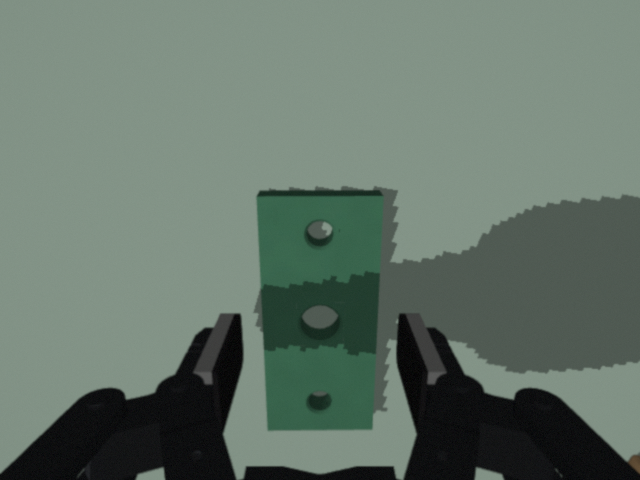

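```bash

python3 -m crank '[[[1,0,4,0,85],[0,0,4,0,85],[0,0,0,0,85]]]';python3 -m crank '[[[0,0,2,0,85],[0,0,0,0,85]]]' 
```

```text
clock: 33.75
eef_pos: [0.4692, -0.1457, 0.0046]
tool_rot: [-0.149, 0.989, 0.006, -0.002]
ft_force: [-0.0, -0.0, 0.1]
grip_width: 0.0572
clock: 34.0
eef_pos: [0.4694, -0.1458, 0.0027]
tool_rot: [-0.149, 0.989, 0.005, -0.002]
ft_force: [0.6, -0.2, 0.0]
grip_width: 0.0572
```

```bash

python3 -m crank '[[[0,0,2,0,95],[0,0,0,0,95]]]';python3 -m crank '[[[0,0,2,0,100],[0,0,0,0,100]]]' 
```

```text
clock: 34.25
eef_pos: [0.4695, -0.1458, 0.0007]
tool_rot: [-0.149, 0.989, 0.005, -0.001]
ft_force: [0.4, -0.7, -0.2]
grip_width: 0.0535
clock: 34.5
eef_pos: [0.4695, -0.1458, -0.0015]
tool_rot: [-0.149, 0.989, 0.005, -0.001]
ft_force: [-0.7, 1.3, -0.9]
grip_width: 0.0517
```

Still no contact with the bench. I close here.

```bash

python3 -m crank '[[[0,0,0,0,255],[0,0,0,0,255],[0,0,0,0,255],[0,0,0,0,255]]]';python3 -m crank '[[[0,0,-5,0,255],[0,0,-8,0,255],[0,0,-10,0,255],[0,0,-10,0,255],[0,0,-10,0,255],[0,0,-10,0,255],[0,0,-10,0,255],[0,0,0,0,255]]]' ; python3 - <<'E'
from h import *
go((.4682,-.1455,.06),17.3);tilt()
o,c=shot("wrist","pg6");holes(c,o,"green",.01+.06)
np.savez("pg6.npz",**c,**{k:o[k] for k in("eef_pos","tool_rot")})
E
```

```text
clock: 35.0
eef_pos: [0.4697, -0.1457, -0.001]
tool_rot: [-0.149, 0.989, 0.005, -0.001]
ft_force: [-0.1, -0.0, 0.9]
grip_width: 0.0426
clock: 36.0
eef_pos: [0.4694, -0.1463, 0.0663]
tool_rot: [-0.149, 0.989, 0.005, -0.002]
ft_force: [0.8, 0.7, -3.1]
grip_width: 0.0423
t=36.00 pos [ 0.4694 -0.1463  0.0663] yaw -162.89 tilt 0.65 w 42.3 F [ 0.8  0.7 -3.1] SHIFT [0.9 1.1 6.3] TURN -0.19
z axis mrad [-4.8 10.3] j [-0.307  0.369 -0.279  0.931  0.008 -0.606]
green rect [ 473.  -145.5] [ 47. 106.] 17.0
   hole [ 508.6 -134.6    5.6]
   hole [ 485.5 -150.4    1.5]
   hole [ 478.8 -133.6    1.3]
   hole [ 472.5 -145.7    8.5]
   hole [ 468.5 -157.     1.5]
   hole [ 462.  -139.9    1.1]
   hole [ 436.  -157.     5.5]
```

View pics/pg6.png

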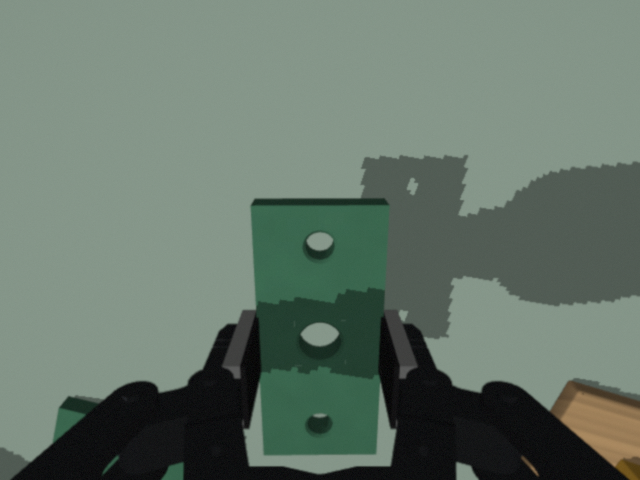

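```bash
cat >> h.py <<'E'
def toolframe(o,P):
    R=Ro.from_quat(o["tool_rot"]).as_matrix();return (R.T@(np.array(P)-o["eef_pos"]))*1000
E
python3 - <<'E'
from h import *
c=dict(np.load("pg6.npz"));holes(c,c,"green",.0775)
E
```

```text
green rect [ 468.6 -147. ] [ 44.4 100.4] 17.0
   hole [ 502.3 -136.6    5.3]
   hole [ 480.3 -151.6    1.5]
   hole [ 474.  -135.7    1.3]
   hole [ 468.  -147.2    8.1]
   hole [ 464.3 -157.9    1.4]
   hole [ 458.2 -141.7    1.1]
   hole [ 433.6 -157.9    5.2]
```

```bash

python3 -m crank '[[[0,0,-10,2,255],[0,0,-15,3,255],[0,0,-15,3,255],[0,0,-15,3,255],[0,0,-15,3,255],[0,0,-15,3,255],[0,0,-10,3,255],[0,0,0,0,255]]]'; python3 - <<'E'
from h import *
go((.587,.09,.16),176.8);tilt()
E
```

```text
clock: 37.05
eef_pos: [0.4677, -0.1466, 0.1641]
tool_rot: [0.035, 0.999, 0.006, -0.006]
ft_force: [-0.4, 0.3, -2.5]
grip_width: 0.0425
t=37.05 pos [ 0.4677 -0.1466  0.1641] yaw 175.95 tilt 0.94 w 42.5 F [-0.4  0.3 -2.5] SHIFT [-102.4  244.4    5.7] TURN -0.85
z axis mrad [-11.   12.3] j [-0.309  0.273 -0.132  1.18   0.008 -0.238]
```

```bash

python3 -m crank '[[[-4,10,0,0,255],[-8,20,0,0,255],[-9,21,0,0,255],[-9,21,0,0,255],[-9,21,0,0,255],[-9,21,0,0,255],[-9,21,0,0,255],[-9,21,0,0,255],[-9,21,0,0,255],[-9,21,0,0,255],[-9,21,0,0,255],[-9,21,0,0,255]]]' >/dev/null; python3 -m crank '[[[-3,10,0,0,255],[0,0,0,0,255]]]';python3 - <<'E'
from h import *
go((.587,.09,.16),176.8);tilt()
o,c=shot("wrist","hg1");np.savez("hg1.npz",**c,**{k:o[k] for k in("eef_pos","tool_rot")})
E
```

```text
clock: 38.8
eef_pos: [0.5891, 0.1127, 0.155]
tool_rot: [0.032, 0.999, 0.007, -0.015]
ft_force: [-1.1, 0.1, -2.8]
grip_width: 0.0424
t=38.80 pos [0.5891 0.1127 0.155 ] yaw 176.33 tilt 1.89 w 42.4 F [-1.1  0.1 -2.8] SHIFT [  0.8 -22.7  -5.2] TURN -0.47
z axis mrad [-29.2  15.2] j [0.179 0.499 0.182 1.28  0.02  0.243]
```

View pics/hg1.png

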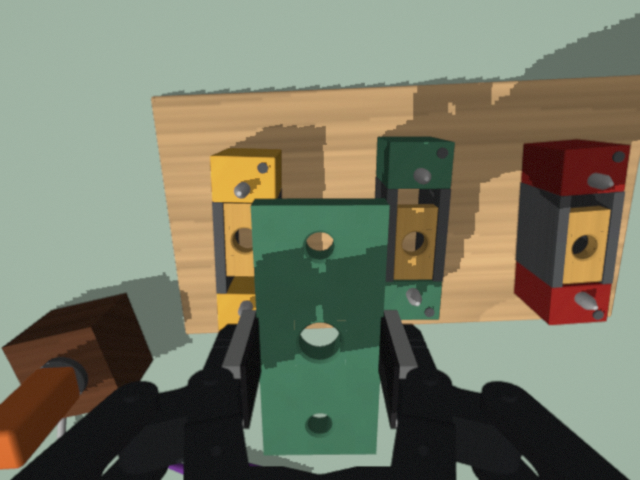

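```bash

python3 -m crank '[[[20,0,0,0,255],[20,0,0,0,255],[20,0,0,0,255],[20,0,0,0,255],[20,0,0,0,255],[0,0,0,0,255]]]' >/dev/null; python3 s.py; python3 -m crank '[[[-8,0,0,0,255],[-8,0,0,0,255],[-8,0,0,0,255],[-8,0,0,0,255],[-8,0,0,0,255],[-8,0,0,0,255],[0,0,0,0,255]]]'>/dev/null;python3 s.py
```

```text
t=39.60 pos [0.484  0.1133 0.1583] yaw 175.85 tilt 1.91 w 42.2 F [ 0.7 -0.2 -3.3] SHIFT [  -7.8 -260.7  149.4] TURN -21.45
z axis mrad [-31.   12.6] j [ 0.218  0.301 -0.11   1.188  0.019  0.291]
t=40.48 pos [0.5385 0.1084 0.1563] yaw 175.71 tilt 1.78 w 42.0 F [-0.5 -0.1 -2.8] SHIFT [  46.7 -259.9  149.1] TURN -21.59
z axis mrad [-28.4  12.5] j [0.189 0.4   0.029 1.226 0.018 0.264]
```

```bash

python3 -m crank '[[[0,0,0,0,255],[0,0,0,0,255],[0,0,0,0,255],[0,0,0,0,255]]]' >/dev/null; python3 s.py; python3 -m crank '[[[0,20,0,0,255],[0,20,0,0,255],[0,0,0,0,255],[0,0,0,0,255]]]'>/dev/null;python3 s.py;  python3 -m crank '[[[0,-20,0,0,255],[0,-20,0,0,255],[0,0,0,0,255],[0,0,0,0,255]]]'>/dev/null;python3 s.py; python3 -m crank '[[[-4,0,0,0,255],[-4,0,0,0,255],[-4,0,0,0,255],[-4,0,0,0,255],[-4,0,0,0,255],[0,0,0,0,255]]]'>/dev/null;python3 s.py
```

```text
t=40.98 pos [0.5376 0.1085 0.1563] yaw 175.74 tilt 1.83 w 42.4 F [ 0.2  0.  -3. ] SHIFT [  45.8 -259.9  149.2] TURN -21.56
z axis mrad [-29.4  12.4] j [0.189 0.399 0.028 1.227 0.018 0.264]
t=41.48 pos [0.5407 0.1519 0.1569] yaw 175.83 tilt 1.81 w 42.0 F [-1.2 -0.3 -3.3] SHIFT [  46.1 -303.4  149.2] TURN -21.47
z axis mrad [-28.9  12.7] j [0.263 0.422 0.065 1.239 0.02  0.336]
t=41.98 pos [0.5373 0.1077 0.1564] yaw 175.66 tilt 1.82 w 41.9 F [ 0.9 -0.5 -3. ] SHIFT [  45.2 -259.   149.4] TURN -21.64
z axis mrad [-29.4  11.9] j [0.188 0.398 0.027 1.227 0.017 0.264]
t=42.73 pos [0.5592 0.1071 0.1557] yaw 175.74 tilt 1.80 w 42.3 F [-0.7 -1.  -2.8] SHIFT [  67.5 -260.1  149.1] TURN -21.56
z axis mrad [-28.8  12.4] j [0.18  0.439 0.088 1.246 0.017 0.254]
```

```bash
python3 - <<'E'
from h import *
c=np.load("hg1.npz");im=c["img"]
cv2.imwrite("pics/z3.png",cv2.resize(im[130:330,365:465],None,fx=3,fy=3,interpolation=cv2.INTER_CUBIC))
holes(dict(c),dict(c),"green",.167-.0005)
E
```

```text
green rect [587.7 121.8] [ 63.3 100.1] 176.2
   hole [619.4 110.2   3.2]
   hole [586.2 112.2   7.6]
   hole [580.5 120.2   2.1]
   hole [581.  103.6   2.5]
   hole [573.5 145.6   4.3]
   hole [550.8 114.5   5. ]
green rect [527.8 145.7] [15.5 23.2] 86.2
   hole [531.8 148.1   3.5]
   hole [525.1 154.4   2.3]
```

View pics/z3.png

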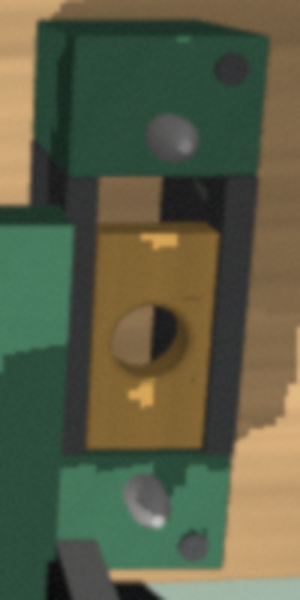

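```bash
python3 - <<'E'
from h import *
c=dict(np.load("hg1.npz"));o=c
f=lambda p,z: px2w(c,np.array(p)/3+[365,130],z,o)[:,:2]*1000
D=f([(182,149),(156,520)],.0755);C=f([(73,35),(268,40),(222,568),(58,567)],.062);T=f([(148,338)],.0612)
print(D.round(1),D.mean(0),np.hypot(*(D[1]-D[0])),np.degrees(np.arctan2(*(D[1]-D[0])[::-1])))
print(C.round(1),C.mean(0),T)
E
```

```text
[[549.2 172.4]
 [620.8 168. ]] [585.00309031 170.19445335] 71.80062321748719 -3.4566818364824448
[[529.4 155.7]
 [532.6 191.2]
 [639.4 184.9]
 [636.8 150.9]] [584.53191888 170.68996928] [[588.51929923 169.67945185]]
```

```bash
cat >> h.py <<'E'
def px2tool(c,uv,zt):
    """pixel -> tool-frame xy (mm) on tool plane z=zt(mm)"""
    n=cv2.undistortPoints(np.asarray(uv,float).reshape(-1,1,2),K(c),np.array(c["D"])).reshape(-1,2)
    T=np.array(c["T_tool_cam"]);d=np.c_[n,np.ones(len(n))]@T[:3,:3].T;t=T[:3,3]*1000
    return (t+d*((zt-t[2])/d[:,2])[:,None])[:,:2]
E
python3 - <<'E'
from h import *
for f in("pg6","hg1"):
    c=dict(np.load(f+".npz"));im=c["img"]
    cv2.imwrite(f"pics/zz_{f}.png",cv2.resize(im[190:465,235:405],None,fx=2.2,fy=2.2,interpolation=cv2.INTER_CUBIC))
a=cv2.imread("pics/zz_pg6.png");b=cv2.imread("pics/zz_hg1.png");cv2.imwrite("pics/zz.png",np.hstack([a,b]))
E
```

```text
(no output)
```

View pics/zz.png

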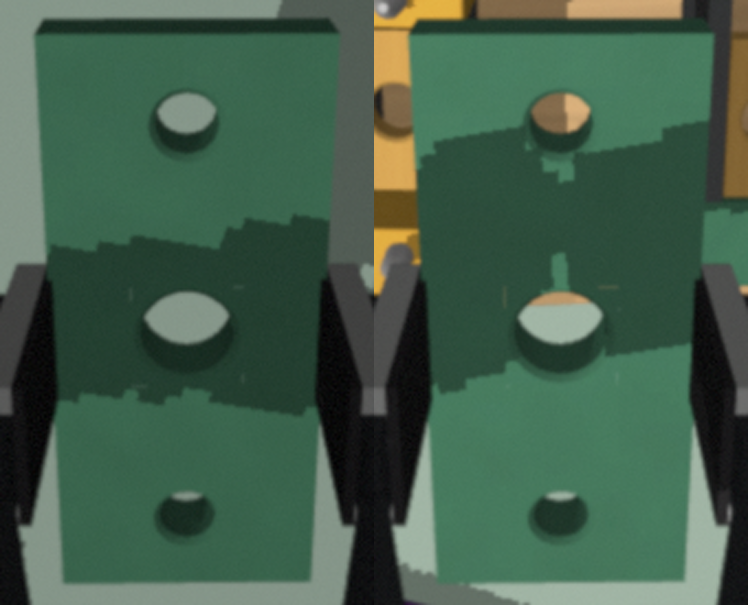

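```bash
python3 - <<'E'
from h import *
c=dict(np.load("pg6.npz"))
for zt in(-10,-11,-12):
    p=px2tool(c,np.array([(37,33),(340,33),(310,581),(63,581),(186.5,330),(185,122),(184.5,515)])/2.2+[235,190],zt)
    print(zt,p.round(1).tolist(),p[:4].mean(0).round(2),p[5:].mean(0).round(2),"L",np.hypot(*(p[5]-p[6])).round(2))
E
```

```text
-10 [[50.6, -22.0], [50.6, 22.1], [-50.9, 22.1], [-50.9, -22.4], [0.9, -0.2], [36.9, -0.5], [-36.3, -0.5]] [-0.13 -0.06] [ 0.3  -0.49] L 73.11
-11 [[50.9, -21.9], [50.9, 22.0], [-49.9, 21.9], [-49.9, -22.3], [1.5, -0.2], [37.2, -0.5], [-35.4, -0.5]] [ 0.5  -0.06] [ 0.93 -0.49] L 72.57
-12 [[51.1, -21.7], [51.1, 21.8], [-48.9, 21.8], [-48.9, -22.1], [2.2, -0.2], [37.6, -0.5], [-34.5, -0.5]] [ 1.13 -0.06] [ 1.56 -0.49] L 72.02
```

```bash
python3 - <<'E'
from h import *
go((.5862,.1704,.156),176.6);tilt()
E
```

```text
t=42.73 pos [0.5592 0.1071 0.1557] yaw 175.74 tilt 1.80 w 42.3 F [-0.7 -1.  -2.8] SHIFT [-22.2  65.2  -0.3] TURN -0.86
z axis mrad [-28.8  12.4] j [0.18  0.439 0.088 1.246 0.017 0.254]
```

```bash
python3 -m crank '[[[0,10,0,0,255],[0,10,0,-0.4,255],[0,10,0,-0.4,255],[0,10,0,0,255],[0,10,0,0,255],[0,8,0,0,255],[-5,0,0,0,255],[-7,0,0,0,255],[-6,0,0,0,255],[0,0,0,0,255]]]'>/dev/null; python3 - <<'E'
from h import *
go((.5862,.1704,.156),176.6);tilt()
E
```

```text
t=43.98 pos [0.5824 0.1684 0.1556] yaw 176.63 tilt 1.80 w 42.2 F [ 0.6 -0.1 -3.2] SHIFT [-3.6  2.2 -0.5] TURN 0.03
z axis mrad [-29.   12.3] j [0.272 0.51  0.202 1.288 0.02  0.33 ]
```

```bash
python3 -m crank '[[[-3.5,2,8,0,255],[0,0,10,0,255],[0,0,10,0,255],[0,0,10,0,255],[0,0,10,0,255],[0,0,10,0,255],[0,0,8,0,255],[0,0,4,0,255],[0,0,0,0,255]]]'; python3 - <<'E'
from h import *
go((.5862,.1704,.080),176.6);tilt()
o,c=shot("wrist","hg2")
E
```

```text
clock: 45.1
eef_pos: [0.5827, 0.1705, 0.0791]
tool_rot: [0.03, 0.999, 0.005, -0.016]
ft_force: [-0.0, -0.4, -3.1]
grip_width: 0.042
t=45.10 pos [0.5827 0.1705 0.0791] yaw 176.60 tilt 1.96 w 42.0 F [-0.  -0.4 -3.1] SHIFT [-3.5  0.1 -1. ] TURN 0.0
z axis mrad [-32.2  11.5] j [0.275 0.571 0.096 1.124 0.02  0.334]
```

View pics/hg2.png

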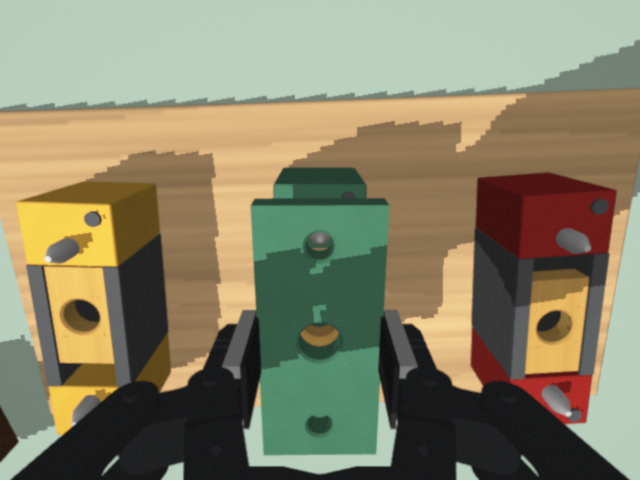

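```bash
python3 -m crank '[[[-3.4,0.1,0,0,255],[0,0,0,0,255],[0,0,0,0,255]]]'; python3 - <<'E'
from h import *
go((.5862,.1704,.080),176.6);tilt()
o,c=shot("wrist","hg3");cv2.imwrite("pics/hg3z.png",cv2.resize(c["img"][160:465,235:405],None,fx=2,fy=2,interpolation=cv2.INTER_CUBIC))
print(w2px(c,[(.5851-.036,.1701+.0021,.076),(.5851+.036,.1701-.0021,.076)],o))
E
```

```text
clock: 45.52
eef_pos: [0.5876, 0.1706, 0.0806]
tool_rot: [0.03, 0.999, 0.006, -0.015]
ft_force: [-0.8, -0.1, -3.7]
grip_width: 0.042
t=45.52 pos [0.5876 0.1706 0.0806] yaw 176.60 tilt 1.81 w 42.0 F [-0.8 -0.1 -3.7] SHIFT [ 1.4 -0.3  0.6] TURN -0.0
z axis mrad [-29.1  12.4] j [0.273 0.576 0.109 1.129 0.02  0.332]
[[318.52254959 226.83331027]
 [318.80496002 394.96512927]]
```

View pics/hg3z.png

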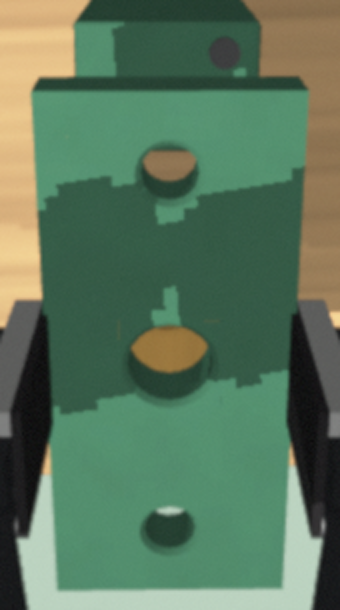

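```bash
python3 -m crank '[[[1,-0.2,0,0,255],[0,0,0,0,255],[0,0,2,0,255],[0,0,0,0,255]]]'; python3 - <<'E'
from h import *
go((.5862,.1704,.078),176.6);tilt()
E
```

```text
clock: 46.08
eef_pos: [0.5863, 0.1706, 0.0786]
tool_rot: [0.03, 0.999, 0.006, -0.015]
ft_force: [0.3, 0.2, -3.2]
grip_width: 0.0424
t=46.08 pos [0.5863 0.1706 0.0786] yaw 176.60 tilt 1.81 w 42.4 F [ 0.3  0.2 -3.2] SHIFT [ 0.1 -0.2  0.6] TURN 0.0
z axis mrad [-29.1  12.4] j [0.273 0.576 0.102 1.122 0.02  0.332]
```

```bash
python3 -m crank '[[[0,0,2,0,255],[0,0,2,0,255],[0,0,0,0,255]]]';python3 -m crank '[[[-0.1,0,2,0,255],[0,0,0,0,255]]]'; python3 - <<'E'
from h import *
go((.5862,.1704,.078),176.6);tilt()
E
```

```text
clock: 46.45
eef_pos: [0.5861, 0.1706, 0.0741]
tool_rot: [0.03, 0.999, 0.006, -0.015]
ft_force: [-0.5, 0.0, -2.8]
grip_width: 0.042
clock: 46.7
eef_pos: [0.5861, 0.1706, 0.0719]
tool_rot: [0.03, 0.999, 0.006, -0.015]
ft_force: [-0.6, -0.3, -3.0]
grip_width: 0.0421
t=46.70 pos [0.5861 0.1706 0.0719] yaw 176.60 tilt 1.83 w 42.1 F [-0.6 -0.3 -3. ] SHIFT [ 0.1 -0.1 -6.1] TURN 0.0
z axis mrad [-29.5  12.3] j [0.273 0.582 0.094 1.108 0.02  0.333]
```

```bash
python3 -m crank '[[[-0.1,0,2,0,255],[0,0,0,0,255]]]';python3 -m crank '[[[-0.1,0,2,0,255],[0,0,0,0,255]]]';python3 -m crank '[[[-0.1,0,2,0,255],[0,0,0,0,255]]]'; python3 - <<'E'
from h import *
go((.5862,.1704,.061),176.6);tilt()
o,c=shot("wrist","hg4");cv2.imwrite("pics/hg4z.png",cv2.resize(c["img"][160:465,235:405],None,fx=2,fy=2,interpolation=cv2.INTER_CUBIC))
E
```

```text
clock: 46.95
eef_pos: [0.5861, 0.1706, 0.0698]
tool_rot: [0.03, 0.999, 0.006, -0.015]
ft_force: [-0.3, 0.2, -2.2]
grip_width: 0.042
clock: 47.2
eef_pos: [0.5859, 0.1705, 0.0676]
tool_rot: [0.03, 0.999, 0.006, -0.015]
ft_force: [0.3, 0.0, -3.8]
grip_width: 0.0424
clock: 47.45
eef_pos: [0.5859, 0.1706, 0.0655]
tool_rot: [0.03, 0.999, 0.006, -0.015]
ft_force: [1.1, -0.4, -3.2]
grip_width: 0.0422
t=47.45 pos [0.5859 0.1706 0.0655] yaw 176.61 tilt 1.86 w 42.2 F [ 1.1 -0.4 -3.2] SHIFT [-0.4 -0.2  4.5] TURN 0.01
z axis mrad [-30.1  12.1] j [0.273 0.588 0.087 1.095 0.02  0.333]
```

View pics/hg4z.png

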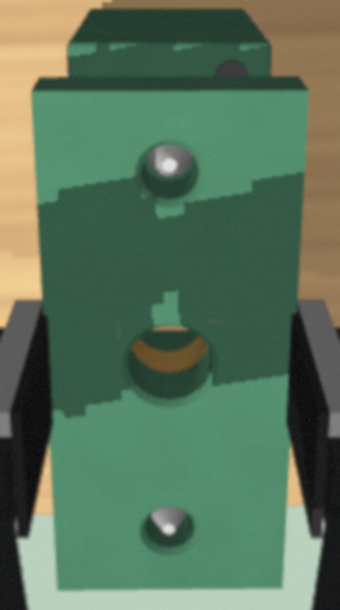

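Both dowels are in the holes, with no contact force yet. I continue down until there is contact.

```bash
python3 -m crank '[[[-0.2,0,2,0,255],[0,0,0,0,255]]]';python3 -m crank '[[[-0.1,0,1.5,0,255],[0,0,0,0,255]]]';python3 -m crank '[[[0,0,1,0,255],[0,0,0,0,255]]]'
```

```text
clock: 47.75
eef_pos: [0.5858, 0.1705, 0.0634]
tool_rot: [0.03, 0.999, 0.006, -0.015]
ft_force: [-0.2, -0.2, -3.5]
grip_width: 0.0421
clock: 48.0
eef_pos: [0.5858, 0.1706, 0.0623]
tool_rot: [0.03, 0.999, 0.006, -0.015]
ft_force: [-1.5, -0.4, -1.6]
grip_width: 0.0423
clock: 48.25
eef_pos: [0.5858, 0.1706, 0.0621]
tool_rot: [0.03, 0.999, 0.006, -0.015]
ft_force: [-1.7, -0.7, -0.1]
grip_width: 0.0424
```

```bash
python3 -m crank '[[[0,0,2,0,255],[0,0,0,0,255]]]';python3 -m crank '[[[0,0,3,0,255]]]';python3 -m crank '[[[0,0,4,0,255]]]'
```

```text
clock: 48.5
eef_pos: [0.5858, 0.1706, 0.0617]
tool_rot: [0.03, 0.999, 0.006, -0.015]
ft_force: [-2.0, -0.8, 1.0]
grip_width: 0.0422
clock: 48.62
eef_pos: [0.5858, 0.1706, 0.061]
tool_rot: [0.03, 0.999, 0.006, -0.014]
ft_force: [-10.1, -2.5, 22.5]
grip_width: 0.042
clock: 48.75
eef_pos: [0.5858, 0.1706, 0.0609]
tool_rot: [0.03, 0.999, 0.006, -0.013]
ft_force: [-13.3, -4.9, 29.1]
grip_width: 0.0423
```

```bash
python3 -m crank '[[[0,0,0,0,255],[0,0,0,0,90],[0,0,0,0,90],[0,0,0,0,90],[0,0,0,0,90]]]';python3 -m crank '[[[0,0,-6,0,90],[0,0,-10,0,90],[0,0,-10,0,90],[0,0,-10,0,90],[0,0,-10,0,90],[0,0,0,0,90]]]'; python3 - <<'E'
from h import *
go((.4682,-.1455,.06),17.3);tilt()
o,c=shot("wrist","hg5");np.savez("hg5.npz",**c,**{k:o[k] for k in("eef_pos","tool_rot")})
d=c["depth"]
holes(c,o,"green",.072)
E
```

```text
clock: 49.38
eef_pos: [0.5881, 0.1712, 0.0613]
tool_rot: [0.03, 0.999, 0.007, -0.011]
ft_force: [1.2, -0.4, 0.5]
grip_width: 0.0554
clock: 50.12
eef_pos: [0.5901, 0.1708, 0.1118]
tool_rot: [0.03, 0.999, 0.007, -0.009]
ft_force: [0.2, -0.0, 0.8]
grip_width: 0.0552
t=50.12 pos [0.5901 0.1708 0.1118] yaw 176.60 tilt 1.36 w 55.2 F [ 0.2 -0.   0.8] SHIFT [ 102.  -323.7   49.2] TURN -20.7
z axis mrad [-18.4  15.2] j [0.272 0.547 0.145 1.183 0.02  0.331]
green rect [580.4 170.4] [ 43.  108.9] 176.6
   hole [620.4 167.8   5.4]
   hole [582.5 170.1   8.2]
   hole [548.1 172.2   5.1]
   hole [534.3 183.5   3. ]
```

View pics/hg5.png

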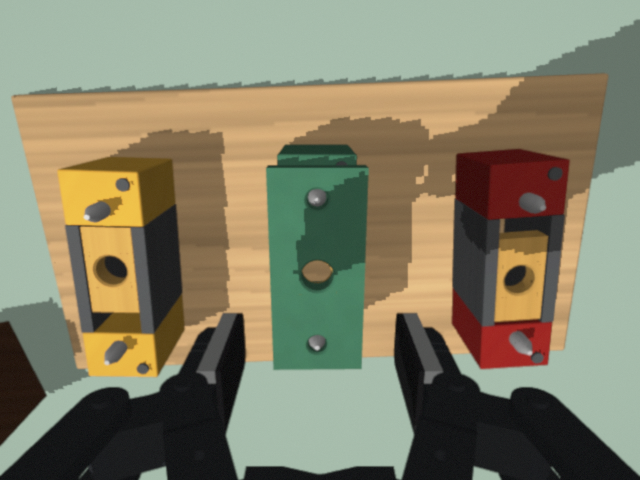

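```bash
cat >> h.py <<'E'
def depthz(c,o,uvs,k=2):
    R,t=pose(c,o);r=[]
    for u,v in uvs:
        w=c["depth"][v-k:v+k+1,u-k:u+k+1];z=np.median(w[w>0])
        n=cv2.undistortPoints(np.array([[[u,v]]],float),K(c),np.array(c["D"])).ravel()
        r.append((R@(np.array([n[0],n[1],1])*z)+t))
    return np.array(r)
E
python3 - <<'E'
from h import *
c=dict(np.load("hg5.npz"))
print((depthz(c,c,[(285,180),(350,180),(285,240),(350,240),(285,310),(350,310),(285,358),(350,358)])*1000).round(1))
print((depthz(c,c,[(75,180),(545,170),(540,350),(95,370)])*1000).round(1))
cv2.imwrite("pics/hg5z.png",cv2.resize(c["img"][140:375,255:380],None,fx=2.5,fy=2.5,interpolation=cv2.INTER_CUBIC))
E
```

```text
[[539.5 159.1  73.1]
 [541.2 187.   73.1]
 [566.5 156.8  73. ]
 [568.4 186.   73. ]
 [601.4 153.8  72.9]
 [603.3 184.7  73.1]
 [627.3 151.7  73.3]
 [629.7 183.7  73. ]]
[[535.4  64.5  63.3]
 [543.9 276.2  63.3]
 [638.  283.2  63.1]
 [633.9  51.8  63.2]]
```

View pics/hg5z.png

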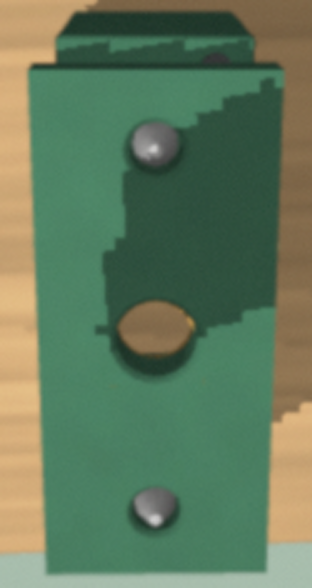

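Green is seated: the plate top is 9.9 mm above the head tops and flat. Next is the yellow plate.

```bash
python3 -m crank '[[[0,0,-10,0,90],[0,0,-15,0,90],[0,0,-15,0,90],[0,0,-10,0,90],[10,0,0,0,90],[20,0,0,0,90],[20,0,0,0,90],[20,0,0,0,90],[20,0,0,0,90],[10,0,0,0,90],[0,0,0,0,90]]]'>/dev/null; python3 - <<'E'
from h import *
go((.462,-.34,.16),3.5);tilt()
o,c=shot("top","t2")
for q in blobs(c,"yellow",300):
    r=rectw(c,q,.01);print(r)
E
```

```text
t=51.55 pos [0.4832 0.1754 0.1651] yaw 176.63 tilt 1.58 w 55.4 F [ 0.3  0.6 -0.1] SHIFT [  -9.3 -515.8   -1.5] TURN -6.87
z axis mrad [-23.8  13.9] j [ 0.336  0.32  -0.063  1.205  0.021  0.395]
(array([ 515.10559082, -350.019104  ]), [42.84398651123047, 98.64208221435547], np.float32(3.670193))
```

The yellow plate has been knocked and is now at about (0.515, -0.350). I adjust for that.

```bash
python3 -m crank '[[[0,-10,0,0,90],[0,-20,0,-0.5,90],[0,-20,0,-0.5,90],[0,-20,0,-0.5,90],[0,-20,0,-0.5,90],[0,-20,0,-0.5,90],[0,-20,0,-0.5,90],[0,-20,0,-0.5,90],[0,-20,0,-0.5,90],[0,-20,0,-0.5,90],[0,-20,0,-0.5,90],[0,-20,0,-0.5,90]]]'>/dev/null;python3 -m crank '[[[0,-20,0,0,90],[0,-20,0,-0.5,90],[0,-20,0,-0.5,90],[0,-20,0,-0.5,90],[0,-20,0,-0.5,90],[0,-20,0,-0.5,90],[0,-20,0,0,90],[0,-20,0,0,90],[0,-20,0,0,90],[0,-20,0,0,90],[0,-20,0,0,90],[0,0,0,0,90]]]'>/dev/null; python3 - <<'E'
from h import *
go((.51,-.352,.16),3.5);tilt()
o,c=shot("wrist","py1");holes(c,o,"yellow",.01)
E
```

```text
t=54.60 pos [ 0.4985 -0.3087  0.1561] yaw -176.06 tilt 1.32 w 55.0 F [-0.   0.1  0.1] SHIFT [ -8.4 -43.9  -4.5] TURN 0.44
z axis mrad [-21.    9.4] j [-0.553  0.469  0.137  1.262 -0.003 -0.622]
yellow rect [ 515.6 -353.9] [44.2 99.8] 3.7
   hole [ 551.8 -352.     5.8]
   hole [ 515.7 -354.1    8.5]
   hole [ 479.8 -356.4    5.5]
```

View pics/py1.png

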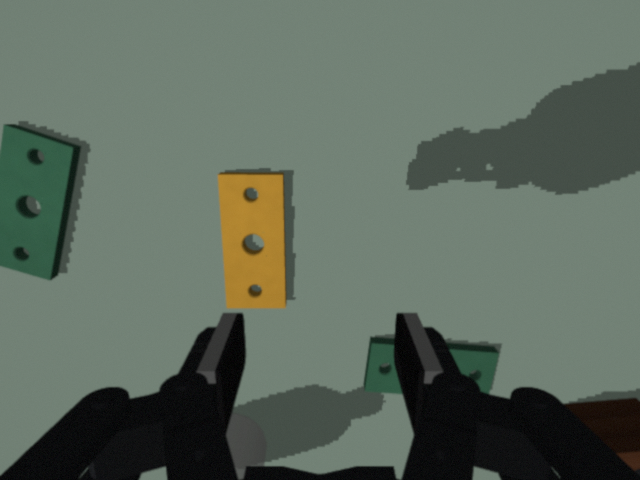

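```bash
python3 - <<'E'
from h import *
c=dict(np.load("top0.npz"))
print(px2w(c,[(487,186)],.19),px2w(c,[(460,197)],.0))
go((.5159,-.3542,.06),3.6);tilt()
E
```

```text
[[ 0.69483108 -0.36771671  0.19      ]] [[ 0.70040974 -0.36332661  0.        ]]
t=54.65 pos [ 0.4984 -0.3079  0.1561] yaw -176.02 tilt 1.35 w 55.4 F [ 0.9  0.4 -0.7] SHIFT [-16.3 -48.5  95.2] TURN 0.38
z axis mrad [-21.3   9.8] j [-0.552  0.468  0.136  1.262 -0.003 -0.621]
```

```bash
python3 -m crank '[[[-4,-10,0,0,90],[-4,-12,5,0.4,90],[-4,-12,10,0,90],[-3,-11,12,0,90],[0,0,12,0,90],[0,0,12,0,90],[0,0,12,0,90],[0,0,12,0,90],[0,0,12,0,90],[0,0,6,0,90],[0,0,0,0,90]]]'>/dev/null; python3 - <<'E'
from h import *
o,c=shot("wrist","py2");holes(c,o,"yellow",.01)
go((.5159,-.3542,.012),3.6);tilt()
E
```

```text
yellow rect [ 515.9 -353.8] [ 44.3 100.4] 3.6
   hole [ 551.9 -351.9    5.6]
t=56.08 pos [ 0.5149 -0.3507  0.0544] yaw -176.25 tilt 1.54 w 55.3 F [-0.5 -0.4  0.5] SHIFT [-1.8 -4.1 42.3] TURN 0.15
z axis mrad [-23.9  12.3] j [-0.596  0.622  0.117  1.092 -0.003 -0.662]
```

```bash
python3 -m crank '[[[-0.8,-2,10,0.1,90],[-0.6,-1.5,12,0,90],[0,0,12,0,90],[0,0,8,0,90],[0,0,0,0,95]]]'>/dev/null; python3 - <<'E'
from h import *
o,c=shot("wrist","py3");holes(c,o,"yellow",.01)
go((.5159,-.3541,-0.001),3.6);tilt()
E
```

```text
yellow rect [ 542.4 -352.2] [44.4 47.9] 3.8
   hole [ 551.9 -352.1    5.5]
yellow rect [ 478.1 -356.3] [24.3 44.3] 93.5
t=56.75 pos [ 0.5161 -0.3543  0.0102] yaw -176.37 tilt 1.45 w 53.7 F [-1.2  0.3 -0.8] SHIFT [-0.1  0.1 11.2] TURN 0.03
z axis mrad [-22.6  11.5] j [-0.6    0.672  0.079  1.004 -0.003 -0.663]
```

View pics/py3.png

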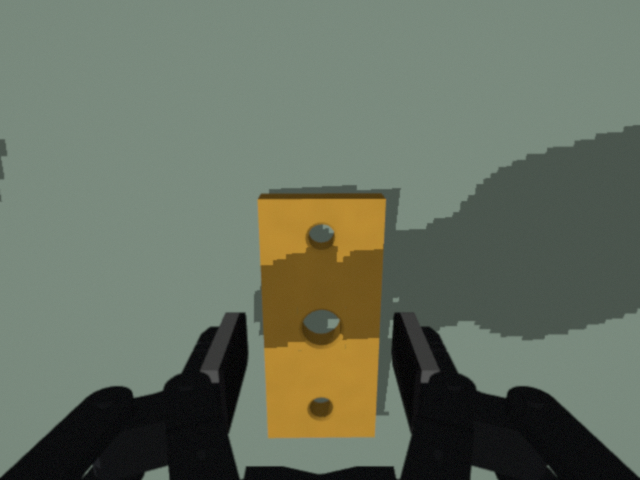

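```bash
python3 -m crank '[[[0,0,5,0,95],[0,0,4,0,98],[0,0,2,0,100],[0,0,0,0,100]]]';python3 -m crank '[[[0,0,0,0,255],[0,0,0,0,255],[0,0,0,0,255],[0,0,0,0,255]]]';python3 - <<'E'
from h import *
go((.5159,-.3541,-0.001),3.6);tilt()
E
```

```text
clock: 57.25
eef_pos: [0.5166, -0.3546, -0.0005]
tool_rot: [-0.032, 0.999, 0.005, -0.01]
ft_force: [0.8, -0.3, 0.6]
grip_width: 0.0517
clock: 57.75
eef_pos: [0.5168, -0.3546, 0.0001]
tool_rot: [-0.032, 0.999, 0.005, -0.01]
ft_force: [0.4, -0.8, 0.7]
grip_width: 0.0419
t=57.75 pos [ 5.168e-01 -3.546e-01  1.000e-04] yaw -176.36 tilt 1.30 w 41.9 F [ 0.4 -0.8  0.7] SHIFT [0.8 0.6 1.2] TURN 0.04
z axis mrad [-20.3  10.2] j [-0.6    0.682  0.069  0.98  -0.003 -0.663]
```

```bash
python3 -m crank '[[[0,0,-5,0,255],[0,0,-10,0,255],[0,0,-15,0,255],[0,0,-15,0,255],[0,0,-15,0,255],[0,0,-15,0,255],[0,0,-15,0,255],[0,0,-15,0,255],[0,0,-15,0,255],[0,0,-15,0,255],[0,0,-15,0,255],[0,0,0,0,255]]]';python3 - <<'E'
from h import *
go((.54,.07,.16),174.9);tilt()
o,c=shot("wrist","py4");np.savez("py4.npz",**c)
E
```

```text
clock: 59.25
eef_pos: [0.5198, -0.3561, 0.1607]
tool_rot: [-0.032, 0.999, 0.005, -0.01]
ft_force: [0.0, 0.0, -4.2]
grip_width: 0.042
t=59.25 pos [ 0.5198 -0.3561  0.1607] yaw -176.36 tilt 1.33 w 42.0 F [ 0.   0.  -4.2] SHIFT [-47.2 424.    4.6] TURN 8.74
z axis mrad [-20.8  10.2] j [-0.599  0.554  0.289  1.329 -0.003 -0.662]
```

View pics/py4.png

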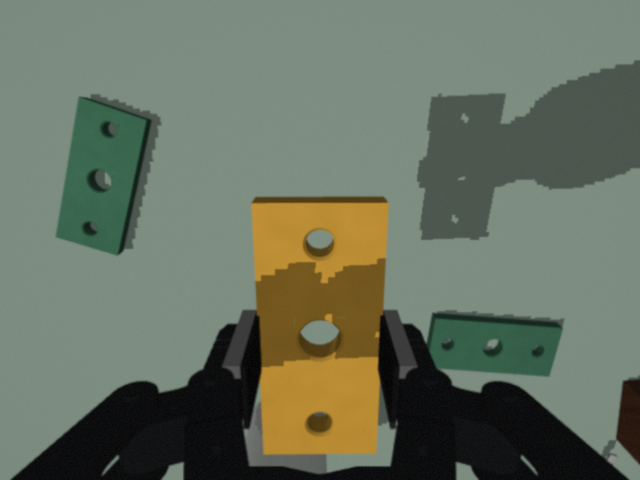

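```bash
python3 -m crank '[[[0,10,0,0,255],[0,20,0,0.5,255],[0,20,0,0.5,255],[0,20,0,0.5,255],[0,20,0,0.5,255],[0,20,0,0.5,255],[0,20,0,0.5,255],[0,20,0,0.5,255],[0,20,0,0.5,255],[0,20,0,0.5,255],[0,20,0,0.5,255],[0,20,0,0.5,255]]]'>/dev/null;python3 -m crank '[[[0,20,0,0.5,255],[0,20,0,0.5,255],[0,20,0,0.5,255],[0,20,0,0.5,255],[0,20,0,0.5,255],[0,10,0,0.5,255],[0,10,0,0,255],[0,0,0,0,255]]]'>/dev/null;python3 - <<'E'
from h import *
go((.585,.02,.16),174.9);tilt()
E
```

```text
t=61.80 pos [0.5053 0.0192 0.1513] yaw 175.23 tilt 3.36 w 41.9 F [-1.3 -0.4 -4.4] SHIFT [-78.8   7.7 -12.9] TURN 0.33
z axis mrad [-53.2  24.7] j [ 0.022  0.342 -0.072  1.21   0.026  0.105]
```

```bash
python3 - <<'E'
from h import *
c=dict(np.load("py4.npz"));im=c["img"]
cv2.imwrite("pics/py4z.png",cv2.resize(im[190:465,235:405],None,fx=2.2,fy=2.2,interpolation=cv2.INTER_CUBIC))
o,c2=shot("wrist","hy1");np.savez("hy1.npz",**c2,**{k:o[k] for k in("eef_pos","tool_rot")})
E
```

```text
(no output)
```

View pics/py4z.png

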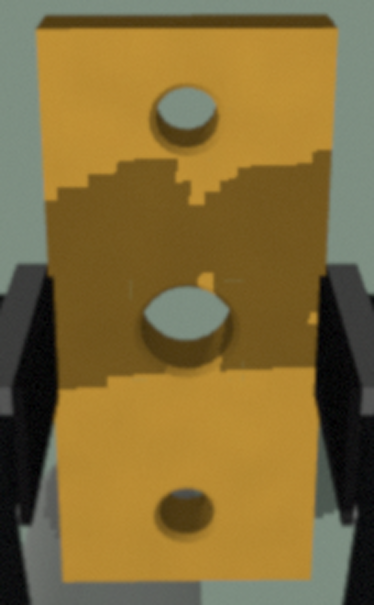

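View pics/hy1.png

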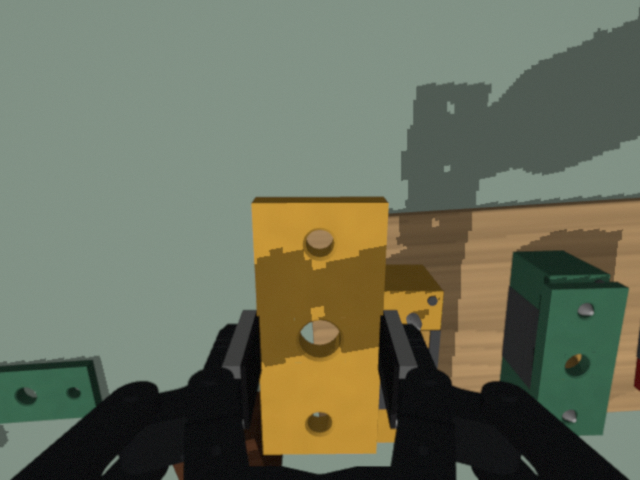

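```bash
python3 - <<'E'
from h import *
c=dict(np.load("py4.npz"))
for zt in(-10,-11,-12):
    p=px2tool(c,np.array([(38,28),(337,28),(312,580),(62,580),(186.5,326),(185,116),(184.5,512)])/2.2+[235,190],zt)
    print(zt,p[:4].round(1).tolist(),p[:4].mean(0).round(2),p[4].round(2),p[5:].mean(0).round(2),"L",np.hypot(*(p[5]-p[6])).round(2))
E
```

```text
-10 [[51.3, -21.9], [51.3, 21.6], [-50.7, 22.3], [-50.7, -22.7]] [ 0.29 -0.18] [ 1.59 -0.3 ] [ 1.03 -0.59] L 73.4
-11 [[51.5, -21.8], [51.5, 21.4], [-49.7, 22.2], [-49.7, -22.5]] [ 0.92 -0.18] [ 2.21 -0.3 ] [ 1.66 -0.59] L 72.85
-12 [[51.8, -21.6], [51.8, 21.2], [-48.7, 22.0], [-48.7, -22.3]] [ 1.55 -0.18] [ 2.83 -0.3 ] [ 2.28 -0.59] L 72.3
```

```bash
python3 -m crank '[[[0,8,-3,0,255],[0,10,-3,0,255],[0,10,0,0,255],[0,10,0,0,255],[0,6,0,0,255],[-8,0,0,0,255],[-10,0,0,0,255],[-10,0,0,0,255],[-10,0,0,0,255],[-10,0,0,0,255],[-10,0,0,0,255],[0,0,0,0,255]]]'>/dev/null;python3 - <<'E'
from h import *
go((.5876,.0706,.12),174.9);tilt()
E
```

```text
t=63.35 pos [0.5726 0.0583 0.1546] yaw 175.02 tilt 3.32 w 42.3 F [-0.1  0.4 -3.9] SHIFT [-15.7  12.9  34. ] TURN 0.12
z axis mrad [-52.7  23.9] j [0.086 0.471 0.135 1.285 0.028 0.173]
```

```bash
python3 -m crank '[[[-5,5,4,0,255],[-6,5,8,0,255],[-2,2,10,0,255],[0,0,10,0,255],[0,0,10,0,255],[0,0,8,0,255],[0,0,0,0,255],[0,0,0,0,255]]]'>/dev/null;python3 - <<'E'
from h import *
go((.5876,.0706,.085),174.9);tilt()
o,c=shot("wrist","hy2");np.savez("hy2.npz",**c,**{k:o[k] for k in("eef_pos","tool_rot")})
E
```

```text
t=64.35 pos [0.5827 0.0713 0.0995] yaw 175.05 tilt 3.50 w 42.3 F [-0.1 -0.  -3.6] SHIFT [-5.7 -0.6 14.2] TURN 0.15
z axis mrad [-56.3  23.7] j [0.107 0.536 0.091 1.18  0.03  0.193]
```

View pics/hy2.png

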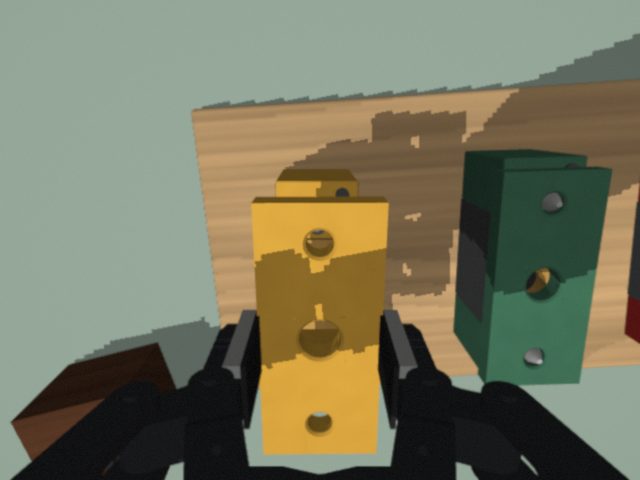

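```bash
python3 -m crank '[[[-4,-0.5,4,0.1,255],[0,0,6,0,255],[0,0,6,0,255],[0,0,0,0,255],[0,0,0,0,255]]]'>/dev/null;python3 - <<'E'
from h import *
go((.5876,.0706,.075),174.9);tilt()
E
```

```text
t=65.03 pos [0.5865 0.0708 0.0828] yaw 174.94 tilt 3.43 w 42.1 F [ 0.4 -1.4 -3.8] SHIFT [-1.5 -0.2  7.7] TURN 0.04
z axis mrad [-54.9  23.8] j [0.105 0.556 0.079 1.146 0.029 0.193]
```

```bash
python3 -m crank '[[[-1,0,0,0,255],[0,0,0,0,255],[-0.2,0,2,0,255],[-0.2,0,2,0,255],[0,0,0,0,255]]]';python3 - <<'E'
from h import *
go((.5876,.0706,.075),174.9);tilt()
o,c=shot("wrist","hy3");cv2.imwrite("pics/hy3z.png",cv2.resize(c["img"][160:465,235:405],None,fx=2,fy=2,interpolation=cv2.INTER_CUBIC))
E
```

```text
clock: 65.65
eef_pos: [0.5881, 0.0708, 0.0789]
tool_rot: [0.044, 0.999, 0.011, -0.028]
ft_force: [-0.5, -0.7, -3.8]
grip_width: 0.0423
t=65.65 pos [0.5881 0.0708 0.0789] yaw 174.94 tilt 3.39 w 42.3 F [-0.5 -0.7 -3.8] SHIFT [ 0.2 -0.3  3.9] TURN 0.04
z axis mrad [-54.1  23.9] j [0.105 0.562 0.078 1.138 0.029 0.193]
```

View pics/hy3z.png

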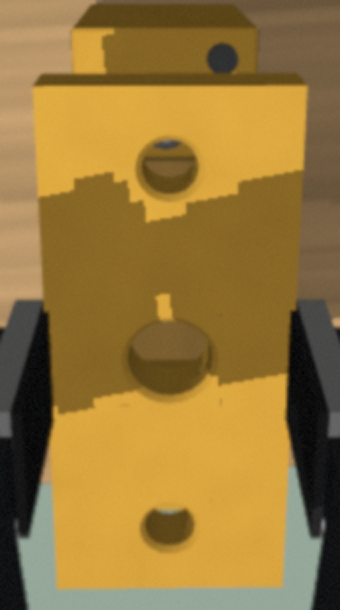

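```bash
python3 -m crank '[[[0,-0.2,2,0,255],[0,0,0,0,255]]]';python3 -m crank '[[[-0.1,0,2,0,255],[0,0,0,0,255]]]';python3 -m crank '[[[-0.1,0,2,0,255],[0,0,0,0,255]]]';python3 - <<'E'
from h import *
go((.5876,.0706,.069),174.9);tilt()
o,c=shot("wrist","hy4");cv2.imwrite("pics/hy4z.png",cv2.resize(c["img"][160:465,235:405],None,fx=2,fy=2,interpolation=cv2.INTER_CUBIC))
E
```

```text
clock: 65.95
eef_pos: [0.588, 0.0707, 0.0769]
tool_rot: [0.044, 0.999, 0.011, -0.027]
ft_force: [0.6, -0.6, -3.8]
grip_width: 0.0419
clock: 66.2
eef_pos: [0.588, 0.0707, 0.0747]
tool_rot: [0.044, 0.999, 0.011, -0.028]
ft_force: [1.2, -0.6, -4.3]
grip_width: 0.0419
clock: 66.45
eef_pos: [0.588, 0.0707, 0.0726]
tool_rot: [0.044, 0.999, 0.011, -0.027]
ft_force: [0.4, -0.3, -3.2]
grip_width: 0.042
t=66.45 pos [0.588  0.0707 0.0726] yaw 174.94 tilt 3.38 w 42.0 F [ 0.4 -0.3 -3.2] SHIFT [ 0.2 -0.2  3.6] TURN 0.04
z axis mrad [-53.9  23.8] j [0.105 0.567 0.07  1.124 0.029 0.193]
```

View pics/hy4z.png

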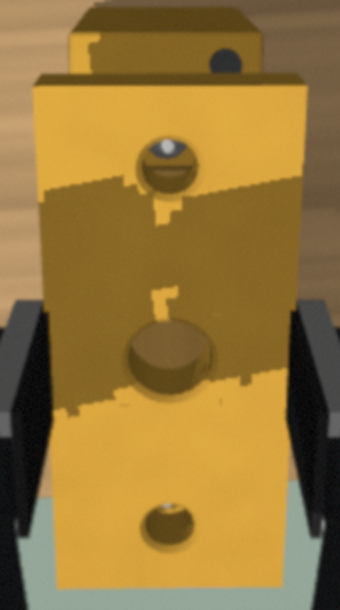

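```bash
python3 -m crank '[[[0,-0.2,2,0,255],[0,0,0,0,255]]]';python3 -m crank '[[[-0.1,0,2,0,255],[0,0,0,0,255]]]';python3 -m crank '[[[-0.1,0,2,0,255],[0,0,0,0,255]]]';python3 - <<'E'
from h import *
go((.5876,.0706,.069),174.9);tilt()
o,c=shot("wrist","hy5");cv2.imwrite("pics/hy5z.png",cv2.resize(c["img"][160:465,235:405],None,fx=2,fy=2,interpolation=cv2.INTER_CUBIC))
E
```

```text
clock: 66.75
eef_pos: [0.5875, 0.0705, 0.0707]
tool_rot: [0.044, 0.999, 0.011, -0.028]
ft_force: [-0.7, -0.0, -5.1]
grip_width: 0.0421
clock: 67.0
eef_pos: [0.5873, 0.0705, 0.0684]
tool_rot: [0.044, 0.999, 0.011, -0.028]
ft_force: [0.1, -0.2, -4.2]
grip_width: 0.0419
clock: 67.25
eef_pos: [0.5872, 0.0705, 0.0662]
tool_rot: [0.044, 0.999, 0.011, -0.028]
ft_force: [-1.3, -0.3, -4.7]
grip_width: 0.0421
t=67.25 pos [0.5872 0.0705 0.0662] yaw 174.93 tilt 3.44 w 42.1 F [-1.3 -0.3 -4.7] SHIFT [-0.2  0.2 -2.8] TURN 0.03
z axis mrad [-55.1  23.7] j [0.105 0.573 0.061 1.111 0.029 0.193]
```

View pics/hy5z.png

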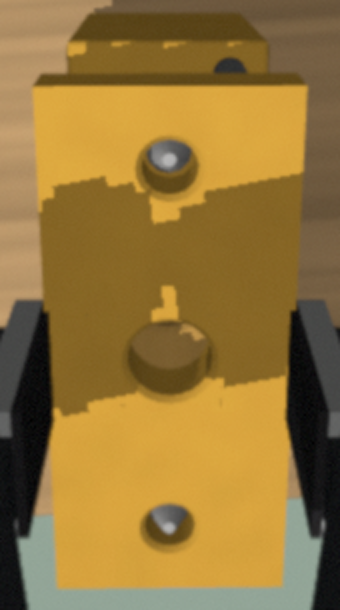

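```bash
python3 -m crank '[[[-0.2,0,2,0,255],[0,0,0,0,255]]]';python3 -m crank '[[[-0.1,0,2,0,255],[-0.1,0,2,0,255]]]';python3 -m crank '[[[-0.1,0,2,0,255],[-0.1,0,3,0,255]]]';python3 - <<'E'
from h import *
go((.5876,.0706,.0621),174.9);tilt()
E
```

```text
clock: 67.55
eef_pos: [0.5871, 0.0705, 0.0641]
tool_rot: [0.044, 0.999, 0.011, -0.028]
ft_force: [-1.0, -0.4, -5.1]
grip_width: 0.042
clock: 67.8
eef_pos: [0.587, 0.0706, 0.0621]
tool_rot: [0.045, 0.999, 0.01, -0.028]
ft_force: [-6.3, -0.4, 12.2]
grip_width: 0.0421
clock: 68.05
eef_pos: [0.587, 0.0706, 0.0621]
tool_rot: [0.045, 0.999, 0.01, -0.026]
ft_force: [-8.5, -0.3, 17.8]
grip_width: 0.0421
t=68.05 pos [0.587  0.0706 0.0621] yaw 174.92 tilt 3.26 w 42.1 F [-8.5 -0.3 17.8] SHIFT [-0.6  0.1 -0.1] TURN 0.02
z axis mrad [-51.9  23.1] j [0.105 0.574 0.052 1.097 0.028 0.194]
```

```bash
python3 -m crank '[[[0,0,3,0,255],[0,0,3,0,255],[0,0,3,0,255],[0,0,3,0,255]]]';python3 -m crank '[[[0,0,3,0,255],[0,0,3,0,255],[0,0,3,0,255],[0,0,3,0,255]]]';python3 - <<'E'
from h import *
go((.5876,.0706,.0621),174.9);tilt()
E
```

```text
clock: 68.55
eef_pos: [0.5871, 0.0706, 0.0621]
tool_rot: [0.045, 0.999, 0.01, -0.022]
ft_force: [-7.5, -1.2, 13.4]
grip_width: 0.0418
clock: 69.05
eef_pos: [0.5871, 0.0706, 0.0621]
tool_rot: [0.045, 0.999, 0.01, -0.018]
ft_force: [-7.0, -0.6, 13.0]
grip_width: 0.042
t=69.05 pos [0.5871 0.0706 0.0621] yaw 174.91 tilt 2.41 w 42.0 F [-7.  -0.6 13. ] SHIFT [-0.5  0.1 -0. ] TURN 0.01
z axis mrad [-35.9  21.8] j [0.107 0.563 0.032 1.073 0.025 0.195]
```

```bash
python3 -m crank '[[[0,0,4,0,255],[0,0,4,0,255],[0,0,4,0,255],[0,0,4,0,255],[0,0,4,0,255],[0,0,4,0,255],[0,0,4,0,255],[0,0,4,0,255]]]';python3 - <<'E'
from h import *
go((.5876,.0706,.0621),174.9);tilt()
E
```

```text
clock: 70.05
eef_pos: [0.5872, 0.0706, 0.062]
tool_rot: [0.045, 0.999, 0.01, -0.009]
ft_force: [-9.8, -1.4, 18.4]
grip_width: 0.0419
t=70.05 pos [0.5872 0.0706 0.062 ] yaw 174.90 tilt 1.51 w 41.9 F [-9.8 -1.4 18.4] SHIFT [-0.4  0.1 -0.1] TURN -0.0
z axis mrad [-16.5  20.5] j [0.108 0.549 0.008 1.044 0.022 0.197]
```

```bash
python3 -m crank '[[[0,0,4,0,255],[0,0,4,0,255],[0,0,4,0,255],[0,0,4,0,255],[0,0,4,0,255],[0,0,4,0,255]]]';python3 - <<'E'
from h import *
go((.5876,.0706,.0621),174.9);tilt()
E
```

```text
clock: 70.8
eef_pos: [0.5873, 0.0706, 0.062]
tool_rot: [0.045, 0.999, 0.01, -0.002]
ft_force: [-9.5, -0.0, 17.3]
grip_width: 0.0421
t=70.80 pos [0.5873 0.0706 0.062 ] yaw 174.89 tilt 1.14 w 42.1 F [-9.5 -0.  17.3] SHIFT [-0.3  0.  -0.1] TURN -0.01
z axis mrad [-2.5 19.8] j [ 0.109  0.539 -0.008  1.023  0.02   0.199]
```

```bash
python3 -m crank '[[[0,2,2,0,255],[0,2,2,0,255],[0,2,2,0,255],[0,2,2,0,255]]]';python3 - <<'E'
from h import *
go((.5876,.0706,.0621),174.9);tilt()
E
```

```text
clock: 71.3
eef_pos: [0.5874, 0.0708, 0.0621]
tool_rot: [0.046, 0.999, 0.002, 0.001]
ft_force: [-5.9, -5.7, 9.5]
grip_width: 0.0419
t=71.30 pos [0.5874 0.0708 0.0621] yaw 174.70 tilt 0.26 w 41.9 F [-5.9 -5.7  9.5] SHIFT [-0.2 -0.2 -0. ] TURN -0.2
z axis mrad [1.3 4.4] j [ 0.118  0.538 -0.011  1.02   0.004  0.21 ]
```

Pressing on the constrained plate has levelled the tool to 0.26°. I release and verify.

```bash
python3 -m crank '[[[0,0,0,0,255],[0,0,0,0,90],[0,0,0,0,90],[0,0,0,0,90],[0,0,0,0,90]]]';python3 -m crank '[[[0,0,-6,0,90],[0,0,-10,0,90],[0,0,-10,0,90],[0,0,-10,0,90],[0,0,-10,0,90],[0,0,-10,0,90],[0,0,0,0,90]]]'; python3 - <<'E'
from h import *
go((.4682,-.1455,.06),17.3);tilt()
o,c=shot("wrist","hy6");np.savez("hy6.npz",**c,**{k:o[k] for k in("eef_pos","tool_rot")})
E
```

```text
clock: 71.92
eef_pos: [0.5906, 0.0715, 0.0644]
tool_rot: [0.046, 0.999, 0.003, 0.004]
ft_force: [-0.2, 0.9, 0.3]
grip_width: 0.0553
clock: 72.8
eef_pos: [0.5911, 0.0713, 0.1258]
tool_rot: [0.046, 0.999, 0.004, 0.006]
ft_force: [0.6, 0.1, 0.6]
grip_width: 0.0553
t=72.80 pos [0.5911 0.0713 0.1258] yaw 174.71 tilt 0.77 w 55.3 F [0.6 0.1 0.6] SHIFT [ 103.2 -227.7   63. ] TURN -22.59
z axis mrad [11.8  6.6] j [0.117 0.48  0.073 1.151 0.005 0.21 ]
```

View pics/hy6.png

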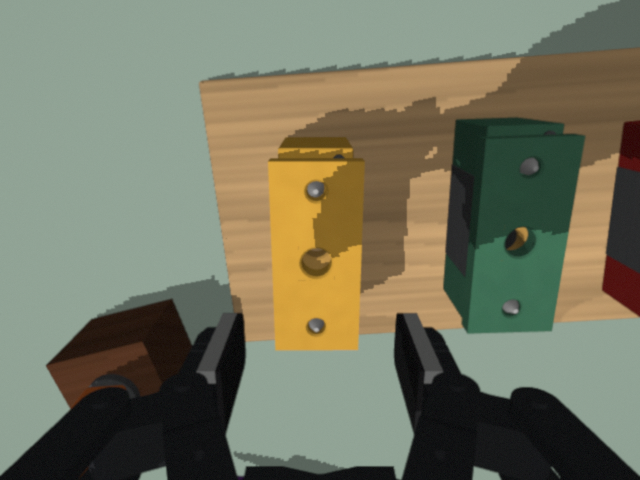

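```bash
python3 - <<'E'
from h import *
c=dict(np.load("hy6.npz"))
print((depthz(c,c,[(280,170),(350,170),(282,235),(350,235),(282,300),(350,300),(284,342),(350,342)])*1000).round(1))
print((depthz(c,c,[(500,150),(565,145),(485,320),(545,320)])*1000).round(1))
go((.667,-.0565,.15),175);
o,t=shot("top","t3")
print((depthz(t,None,[(285,247),(242,246),(200,224),(200,262)])*1000).round(1))
for q in blobs(t,"orange"): print(q.reshape(-1,2).mean(0),rectw(t,q,.119))
cv2.imwrite("pics/t3z.png",cv2.resize(t["img"][180:300,300:400],None,fx=5,fy=5,interpolation=cv2.INTER_CUBIC))
E
```

```text
[[539.   58.   72.7]
 [541.9  89.9  73.4]
 [570.3  55.1  72.9]
 [573.4  87.8  72.8]
 [605.   50.9  72.9]
 [608.2  85.4  73.2]
 [629.6  49.   73.1]
 [632.9  83.7  73.1]]
[[539.3 157.8  73.1]
 [539.9 186.5  73.4]
 [626.4 154.3  73.2]
 [629.2 185.2  73.4]]
t=72.85 pos [0.5907 0.0713 0.1252] yaw 174.71 tilt 0.71 w 55.1 F [0.3 0.1 0. ] SHIFT [ -88.  -120.   -24.8] TURN -0.29
[[547.6  39.8 586.9]
 [549.6  96.6 587.5]
 [633.7 268.9  63.7]
 [544.7 269.1  60.1]]
[339.35483871 205.12903226] (array([667.19244385, -56.40009308]), [18.126558303833008, 20.306711196899414], np.float32(89.35247))
```

View pics/t3z.png

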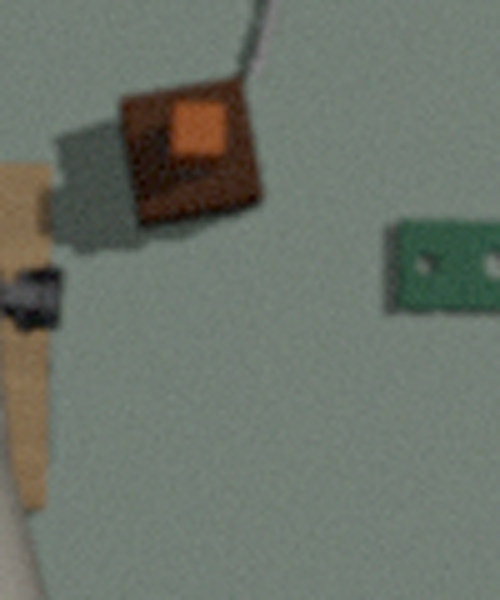

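```bash
python3 -m crank '[[[0,0,-10,0,90],[0,0,-15,0,90],[0,0,-15,0,90],[0,0,-15,0,90],[0,0,-10,0,90],[0,-12,0,0,90],[0,-18,0,0,90],[0,-18,0,0,90],[0,-18,0,0,90],[0,-18,0,0,90],[0,-15,0,0,90],[0,0,0,0,90]]]'; python3 - <<'E'
from h import *
go((.667,-.0565,.15),175);tilt()
o,c=shot("wrist","d1");np.savez("d1.npz",**c,**{k:o[k] for k in("eef_pos","tool_rot")})
for q in blobs(c,"orange"): print(q.reshape(-1,2).mean(0),rectw(c,q,.119,o))
E
```

```text
clock: 74.4
eef_pos: [0.5785, -0.0369, 0.1917]
tool_rot: [0.048, 0.999, 0.003, 0.003]
ft_force: [0.2, 0.9, 0.2]
grip_width: 0.0552
t=74.40 pos [ 0.5785 -0.0369  0.1917] yaw 174.53 tilt 0.47 w 55.2 F [0.2 0.9 0.2] SHIFT [-89.8 -11.3  42.2] TURN -0.47
z axis mrad [6.1 5.5] j [-0.067  0.413  0.144  1.297  0.006  0.029]
[296.37398374 394.41463415] (array([666.37475586, -59.18819427]), [22.132179260253906, 22.636810302734375], np.float32(178.83548))
```

View pics/d1.png

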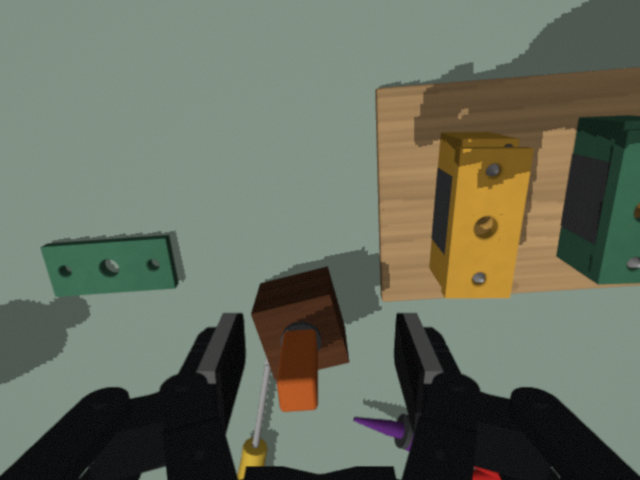

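```bash
python3 -m crank '[[[-6,-4,2,-1.5,90],[-10,-4,4,-1.5,90],[-12,-4,4,-1.4,90],[-12,0,4,0,90],[-12,0,4,0,90],[-12,0,4,0,90],[-12,0,4,0,90],[-8,0,3,0,90],[0,0,0,0,90]]]'; python3 - <<'E'
from h import *
go((.6664,-.0592,.15),178.8);tilt()
o,c=shot("wrist","d2");np.savez("d2.npz",**c,**{k:o[k] for k in("eef_pos","tool_rot")})
for q in blobs(c,"orange"): print(q.reshape(-1,2).mean(0),rectw(c,q,.119,o))
E
```

```text
clock: 75.58
eef_pos: [0.669, -0.0487, 0.1594]
tool_rot: [0.004, 1.0, 0.003, 0.003]
ft_force: [-1.5, 0.6, -0.5]
grip_width: 0.0554
t=75.58 pos [ 0.669  -0.0487  0.1594] yaw 179.51 tilt 0.48 w 55.4 F [-1.5  0.6 -0.5] SHIFT [  2.5 -10.6   9.3] TURN 0.71
z axis mrad [5.3 6.5] j [-0.076  0.617  0.394  1.343  0.007 -0.067]
[294.77777778 279.69590643] (array([666.55487061, -59.55439758]), [22.166105270385742, 22.494319915771484], np.float32(179.31577))
```

View pics/d2.png

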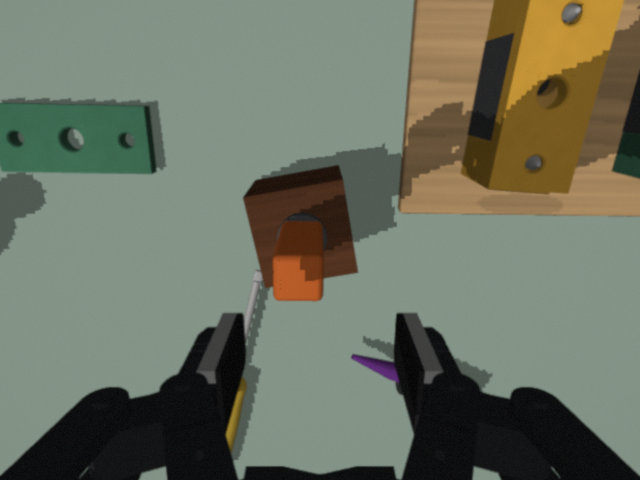

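```bash
python3 -m crank '[[[1,-4,0,0,70],[1,-4,0,0.5,70],[0.5,-2,3,0,70],[0,0,8,0,70],[0,0,8,0,70],[0,0,0,0,70]]]'; python3 - <<'E'
from h import *
go((.6666,-.0596,.072),179.2);tilt()
E
```

```text
clock: 76.38
eef_pos: [0.6649, -0.0596, 0.14]
tool_rot: [0.009, 1.0, 0.003, 0.003]
ft_force: [-1.4, -0.4, 0.8]
grip_width: 0.0622
t=76.38 pos [ 0.6649 -0.0596  0.14  ] yaw 178.94 tilt 0.48 w 62.2 F [-1.4 -0.4  0.8] SHIFT [-1.4 -0.4 68. ] TURN -0.26
z axis mrad [5.2 6.5] j [-0.093  0.62   0.348  1.294  0.007 -0.074]
```

```bash
python3 -m crank '[[[-1,-0.3,8,0,70],[0,0,10,0,70],[0,0,10,0,70],[0,0,10,0,70],[0,0,10,0,70],[0,0,10,0,70],[0,0,8,0,70],[0,0,0,0,70]]]'; python3 - <<'E'
from h import *
go((.6666,-.0596,.072),179.2);tilt()
E
```

```text
clock: 77.38
eef_pos: [0.6657, -0.0591, 0.0681]
tool_rot: [0.009, 1.0, 0.003, 0.002]
ft_force: [-0.2, 0.1, -0.1]
grip_width: 0.0618
t=77.38 pos [ 0.6657 -0.0591  0.0681] yaw 178.96 tilt 0.43 w 61.8 F [-0.2  0.1 -0.1] SHIFT [-0.9 -0.4 -3.9] TURN -0.24
z axis mrad [3.3 6.7] j [-0.092  0.672  0.248  1.144  0.007 -0.074]
```

```bash
python3 -m crank '[[[-0.7,-0.3,-3,0,70],[0,0,0,0,255],[0,0,0,0,255],[0,0,0,0,255],[0,0,0,0,255],[0,0,0,0,255]]]'; python3 - <<'E'
from h import *
go((.6666,-.0596,.072),179.2);tilt()
E
```

```text
clock: 78.12
eef_pos: [0.6676, -0.0596, 0.0729]
tool_rot: [0.009, 1.0, 0.003, 0.003]
ft_force: [-0.3, 0.3, -0.3]
grip_width: 0.0235
t=78.12 pos [ 0.6676 -0.0596  0.0729] yaw 178.96 tilt 0.51 w 23.5 F [-0.3  0.3 -0.3] SHIFT [ 1.  -0.   0.9] TURN -0.24
z axis mrad [6.3 6.4] j [-0.092  0.67   0.257  1.152  0.007 -0.074]
```

```bash
python3 -m crank '[[[0,0,-5,0,255],[0,0,-8,0,255],[0,0,-10,0,255],[0,0,-10,0,255],[0,0,-10,0,255],[0,0,-10,0,255],[0,0,-10,0,255],[0,0,-10,0,255],[0,0,-10,0,255],[0,0,-10,0,255],[0,0,-8,0,255],[0,0,0,0,255]]]'; python3 - <<'E'
from h import *
go((.58,.0704,.17),179.2);tilt()
o,c=shot("wrist","d3");np.savez("d3.npz",**c,**{k:o[k] for k in("eef_pos","tool_rot")})
E
```

```text
clock: 79.62
eef_pos: [0.667, -0.0603, 0.1817]
tool_rot: [0.009, 1.0, 0.003, 0.003]
ft_force: [0.5, 0.1, -1.2]
grip_width: 0.0235
t=79.62 pos [ 0.667  -0.0603  0.1817] yaw 178.96 tilt 0.54 w 23.5 F [ 0.5  0.1 -1.2] SHIFT [ 89.5 129.   12. ] TURN -0.24
z axis mrad [7.  6.3] j [-0.093  0.604  0.43   1.39   0.007 -0.075]
```

View pics/d3.png

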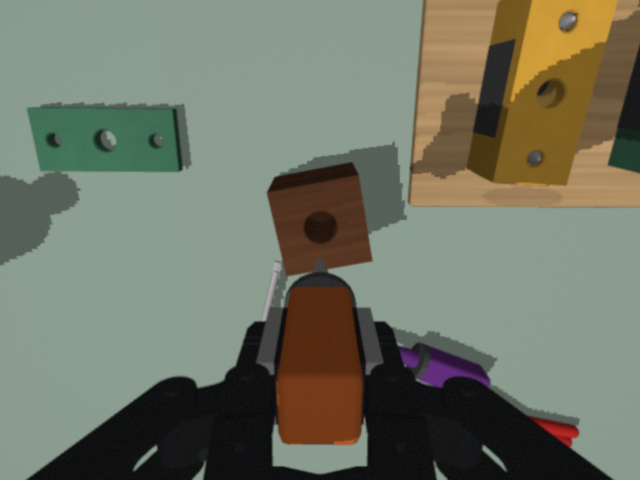

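```bash
python3 - <<'E'
from h import *
c=dict(np.load("d3.npz"));o=c
print("hole",px2w(c,[(320,227)],.054,o)*1000)
T=np.array(c["T_tool_cam"]);Ti=np.linalg.inv(T)
for x in(-1,0,1,2):
    p=Ti@np.array([x/1000,0,.066,1]);print(x,cv2.projectPoints(p[:3][None],np.zeros(3),np.zeros(3),K(c),c["D"])[0].ravel())
cv2.imwrite("pics/d3z.png",cv2.resize(c["img"][200:330,260:380],None,fx=5,fy=5,interpolation=cv2.INTER_CUBIC))
E
```

```text
hole [[666.96471834 -59.42670725  54.        ]]
-1 [320.14641248 264.76798619]
0 [320.14825686 263.00714378]
1 [320.15010692 261.24125249]
2 [320.15196269 259.47028787]
```

View pics/d3z.png

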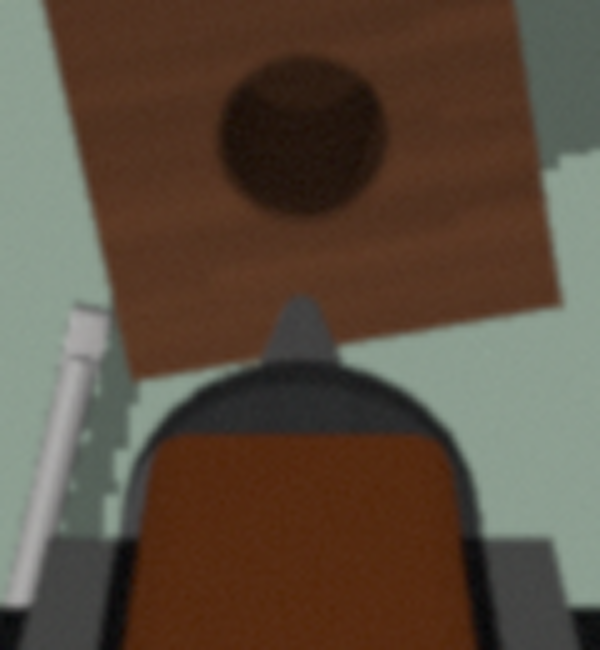

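```bash
python3 - <<'E'
from h import *
for f,(u,v) in (("hy6",(316,262)),("hg5",(317,271))):
    c=dict(np.load(f+".npz"));print(f);holes(c,c,"yellow" if f=="hy6" else "green",.072)
    cv2.imwrite(f"pics/{f}m.png",cv2.resize(c["img"][v-25:v+25,u-25:u+25],None,fx=7,fy=7,interpolation=cv2.INTER_CUBIC))
cv2.imwrite("pics/mm.png",np.hstack([cv2.imread("pics/hy6m.png"),cv2.imread("pics/hg5m.png")]))
E
```

```text
hy6
yellow rect [586.   70.2] [ 45.4 101. ] 174.6
   hole [622.   66.5   5.1]
   hole [585.8  70.1   8.3]
   hole [550.5  73.9   5.6]
yellow rect [532.   73.1] [ 5.8 36.8] 85.4
hg5
green rect [580.4 170.4] [ 43.  108.9] 176.6
   hole [620.4 167.8   5.4]
   hole [582.5 170.1   8.2]
   hole [548.1 172.2   5.1]
   hole [534.3 183.5   3. ]
```

View pics/mm.png

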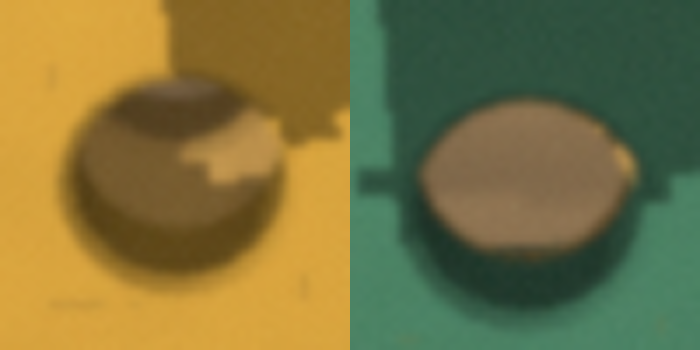

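```bash
cat >> h.py <<'E'
def gotip(tip,off=(.0008,0,.0659)):
    o=bot.get_obs();R=Ro.from_quat(o["tool_rot"]).as_matrix()
    cur=o["eef_pos"]+R@np.array(off)
    d=R.T@(np.array(tip)-cur)*1000
    print("t=%.2f tip"%o["clock"],(cur*1000).round(1),"TCPz %.1f"%(o["eef_pos"][2]*1000),"yaw %.1f"%yaw(o),"w %.1f"%(o["grip_width"]*1000),"F",o["ft_force"].round(1),"SHIFT",d.round(1))
    print("  zaxis",(R[:2,2]*1000).round(1))
E
python3 - <<'E'
from h import *
c=dict(np.load("hg5.npz"));print(px2w(c,[(317.4,276)],.072,c)*1000)
gotip((.5832,.0702,.09))
E
```

```text
[[585.36187387 170.26898744  72.        ]]
t=79.67 tip [666.4 -59.8 115.3] TCPz 181.2 yaw 179.0 w 22.9 F [ 0.3  0.2 -1.7] SHIFT [ 85.7 128.3  25.6]
  zaxis [6.2 6.4]
```

```bash
python3 -m crank '[[[5,8,0,0,255],[10,14,0,0,255],[10,14,0,0,255],[10,14,0,0,255],[10,14,0,0,255],[10,14,0,0,255],[10,14,0,0,255],[8,14,0,0,255],[4,10,0,0,255],[0,0,0,0,255],[0,0,0,0,255]]]'; python3 - <<'E'
from h import *
gotip((.5832,.0702,.09))
o,c=shot("wrist","d4");np.savez("d4.npz",**c,**{k:o[k] for k in("eef_pos","tool_rot")})
E
```

```text
clock: 81.05
eef_pos: [0.5852, 0.0652, 0.1786]
tool_rot: [0.008, 1.0, 0.004, 0.0]
ft_force: [-0.3, 0.4, -3.0]
grip_width: 0.0235
t=81.05 tip [584.4  65.7 112.7] TCPz 178.6 yaw 179.0 w 23.5 F [-0.3  0.4 -3. ] SHIFT [ 1.3  4.3 22.7]
  zaxis [0.2 7.4]
```

View pics/d4.png

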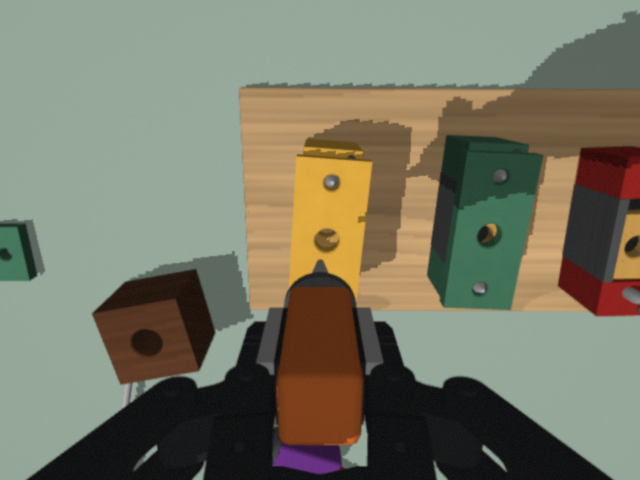

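```bash
python3 -m crank '[[[0.5,2,5,0,255],[0.5,2,6,0,255],[0,0,6,0,255],[0,0,5,0,255],[0,0,0,0,255],[0,0,0,0,255]]]'; python3 - <<'E'
from h import *
gotip((.5832,.0702,.078))
o,c=shot("wrist","d5");np.savez("d5.npz",**c,**{k:o[k] for k in("eef_pos","tool_rot")})
holes(c,o,"yellow",.072)
cv2.imwrite("pics/d5z.png",cv2.resize(c["img"][150:310,260:400],None,fx=4,fy=4,interpolation=cv2.INTER_CUBIC))
E
```

```text
clock: 81.85
eef_pos: [0.5843, 0.0681, 0.1539]
tool_rot: [0.01, 1.0, 0.003, -0.001]
ft_force: [0.5, 0.0, -1.4]
grip_width: 0.023
t=81.85 tip [583.4  68.6  88. ] TCPz 153.9 yaw 178.9 w 23.0 F [ 0.5  0.  -1.4] SHIFT [ 0.2  1.5 10. ]
  zaxis [-1.4  7. ]
yellow rect [573.6  71.4] [45.4 93. ] 174.7
   hole [581.5  69.6   5.4]
   hole [550.2  73.4   5.1]
```

View pics/d5z.png

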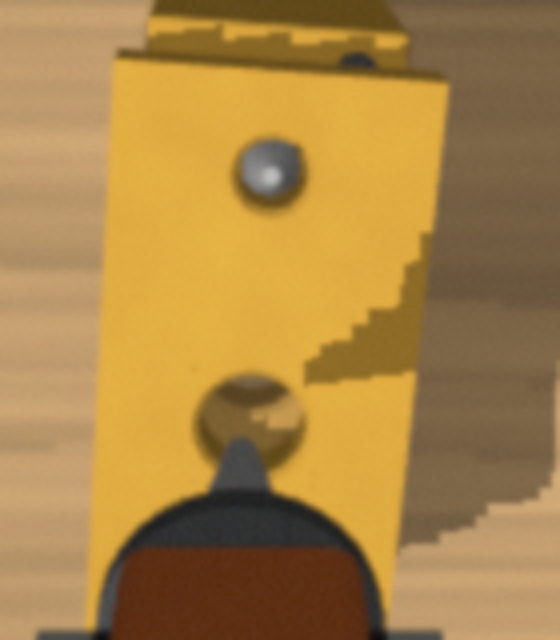

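```bash
python3 -m crank '[[[0.2,1.2,0,0,255],[0,0,0,0,255],[0,0,4,0,255],[0,0,5,0,255],[0,0,0,0,255]]]'; python3 - <<'E'
from h import *
gotip((.5832,.0702,.078))
o,c=shot("wrist","d6")
cv2.imwrite("pics/d6z.png",cv2.resize(c["img"][150:310,260:400],None,fx=4,fy=4,interpolation=cv2.INTER_CUBIC))
E
```

```text
clock: 82.52
eef_pos: [0.5844, 0.0696, 0.1448]
tool_rot: [0.01, 1.0, 0.004, -0.0]
ft_force: [-0.6, 0.9, -0.9]
grip_width: 0.0236
t=82.53 tip [583.5  70.1  78.9] TCPz 144.8 yaw 178.9 w 23.6 F [-0.6  0.9 -0.9] SHIFT [0.3 0.1 0.9]
  zaxis [-0.4  7.2]
```

View pics/d6z.png

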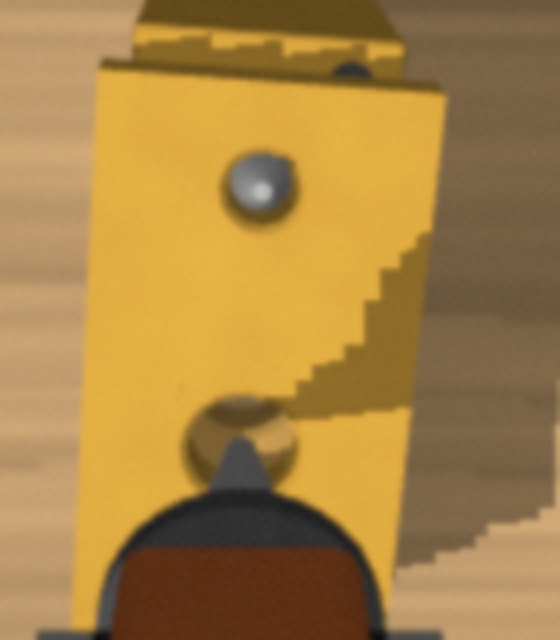

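```bash
python3 -m crank '[[[0,0,5,0,255],[0,0,5,0,255],[0,0,5,0,255],[0,0,0,0,255]]]';python3 -m crank '[[[0,0,5,0,255],[0,0,5,0,255],[0,0,4,0,255],[0,0,0,0,255]]]'; python3 - <<'E'
from h import *
gotip((.5858,.0702,.035));tilt()
E
```

```text
clock: 83.08
eef_pos: [0.5844, 0.0697, 0.1288]
tool_rot: [0.01, 1.0, 0.004, -0.0]
ft_force: [0.2, 0.1, -1.8]
grip_width: 0.0235
clock: 83.58
eef_pos: [0.5847, 0.0698, 0.1139]
tool_rot: [0.01, 1.0, 0.004, 0.0]
ft_force: [0.0, -0.3, -2.9]
grip_width: 0.0236
t=83.58 tip [583.9  70.3  48. ] TCPz 113.9 yaw 178.9 w 23.6 F [ 0.  -0.3 -2.9] SHIFT [-1.9 -0.2 13. ]
  zaxis [0.3 7.2]
z axis mrad [0.3 7.2] j [0.115 0.486 0.049 1.133 0.007 0.134]
```

```bash
python3 -m crank '[[[-0.5,0,3,0,255],[-0.5,0,3,0,255],[-0.4,0,3,0,255],[0,0,0,0,255]]]'; python3 - <<'E'
from h import *
gotip((.5859,.0702,.025))
E
```

```text
clock: 84.08
eef_pos: [0.5858, 0.0701, 0.1053]
tool_rot: [0.01, 1.0, 0.004, 0.0]
ft_force: [-0.5, 0.9, -1.9]
grip_width: 0.0238
t=84.08 tip [585.   70.6  39.4] TCPz 105.3 yaw 178.9 w 23.8 F [-0.5  0.9 -1.9] SHIFT [-0.9 -0.5 14.4]
  zaxis [0.1 7.8]
```

```bash
python3 -m crank '[[[-0.4,-0.2,3,0,255],[-0.3,-0.2,3,0,255],[0,0,0,0,255]]]'; python3 -m crank '[[[0,0,2,0,255],[0,0,2,0,255],[0,0,0,0,255]]]';python3 - <<'E'
from h import *
gotip((.5859,.0702,.025))
E
```

```text
clock: 84.45
eef_pos: [0.5863, 0.0699, 0.0989]
tool_rot: [0.009, 1.0, 0.004, -0.0]
ft_force: [-1.0, 0.3, 0.0]
grip_width: 0.0235
clock: 84.82
eef_pos: [0.5864, 0.07, 0.0947]
tool_rot: [0.009, 1.0, 0.004, -0.0]
ft_force: [0.2, 0.3, -0.1]
grip_width: 0.0238
t=84.83 tip [585.6  70.5  28.8] TCPz 94.7 yaw 178.9 w 23.8 F [ 0.2  0.3 -0.1] SHIFT [-0.3 -0.3  3.8]
  zaxis [-0.1  8.2]
```

```bash
python3 -m crank '[[[0,0,2,0,255],[0,0,0,0,255]]]'; python3 -m crank '[[[0,0,2,0,255],[0,0,1,0,255],[0,0,0,0,255]]]';python3 - <<'E'
from h import *
gotip((.5859,.0702,.025))
E
```

```text
clock: 85.08
eef_pos: [0.5864, 0.07, 0.0924]
tool_rot: [0.009, 1.0, 0.004, -0.0]
ft_force: [-0.9, 0.4, -0.8]
grip_width: 0.0234
clock: 85.45
eef_pos: [0.5864, 0.07, 0.0909]
tool_rot: [0.009, 1.0, 0.004, 0.0]
ft_force: [-0.7, 0.1, -1.3]
grip_width: 0.0233
t=85.45 tip [585.7  70.6  25. ] TCPz 90.9 yaw 178.9 w 23.3 F [-0.7  0.1 -1.3] SHIFT [-0.2 -0.4 -0. ]
  zaxis [0.8 8.2]
```

```bash
python3 -m crank '[[[0,0,2,0,255],[0,0,2,0,255]]]'; python3 -m crank '[[[0,0,3,0,255],[0,0,0,0,255],[0,0,0,0,255]]]';python3 - <<'E'
from h import *
gotip((.5859,.0702,.025))
o,c=shot("wrist","d7")
E
```

```text
clock: 85.7
eef_pos: [0.5864, 0.07, 0.0907]
tool_rot: [0.01, 1.0, 0.004, 0.001]
ft_force: [-6.7, 0.6, 13.2]
grip_width: 0.0232
clock: 86.08
eef_pos: [0.5863, 0.07, 0.0909]
tool_rot: [0.01, 1.0, 0.004, 0.002]
ft_force: [-1.0, 0.4, -0.4]
grip_width: 0.0234
t=86.08 tip [585.9  70.6  25. ] TCPz 90.9 yaw 178.9 w 23.4 F [-1.   0.4 -0.4] SHIFT [-0.1 -0.4 -0. ]
  zaxis [4.8 8.2]
```

View pics/d7.png

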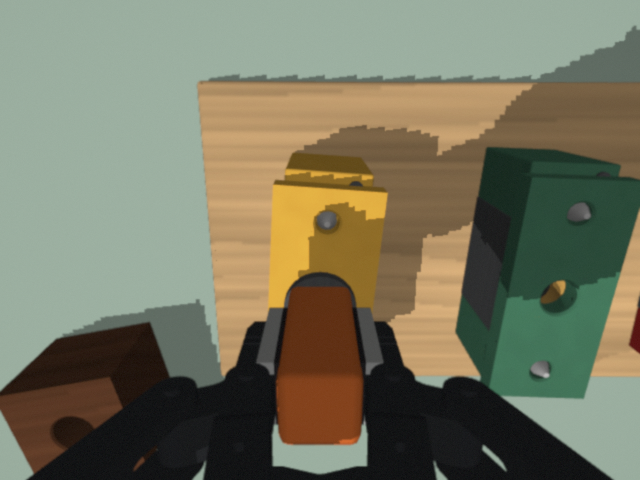

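The collar is down on the yellow plate, with the tip at 25.0 mm and contact felt. I draw it out.

```bash
python3 -m crank '[[[0,0,-3,0,255],[0,0,-5,0,255],[0,0,-8,0,255],[0,0,-8,0,255],[0,0,-10,0,255],[0,0,-10,0,255],[0,0,-10,0,255],[0,0,-10,0,255],[0,0,-8,0,255],[0,0,0,0,255]]]'; python3 - <<'E'
from h import *
gotip((.5871,.1699,.09))
o,c=shot("wrist","d8");np.savez("d8.npz",**c,**{k:o[k] for k in("eef_pos","tool_rot")})
print((depthz(c,o,[(280,190),(350,190),(280,250),(365,250)])*1000).round(1))
cv2.imwrite("pics/d8z.png",cv2.resize(c["img"][120:330,240:420],None,fx=3.2,fy=2.8,interpolation=cv2.INTER_CUBIC))
E
```

```text
clock: 87.38
eef_pos: [0.5875, 0.0691, 0.168]
tool_rot: [0.01, 1.0, 0.004, 0.004]
ft_force: [0.4, -0.2, -1.1]
grip_width: 0.0233
t=87.38 tip [587.1  69.6 102.1] TCPz 168.0 yaw 178.9 w 23.3 F [ 0.4 -0.2 -1.1] SHIFT [  2.1 100.2  12.8]
  zaxis [7.5 7.6]
[[567.9  42.5  13.4]
 [555.6  87.3  73.1]
 [613.3  40.2  13. ]
 [614.6 103.4  13.1]]
```

View pics/d8z.png

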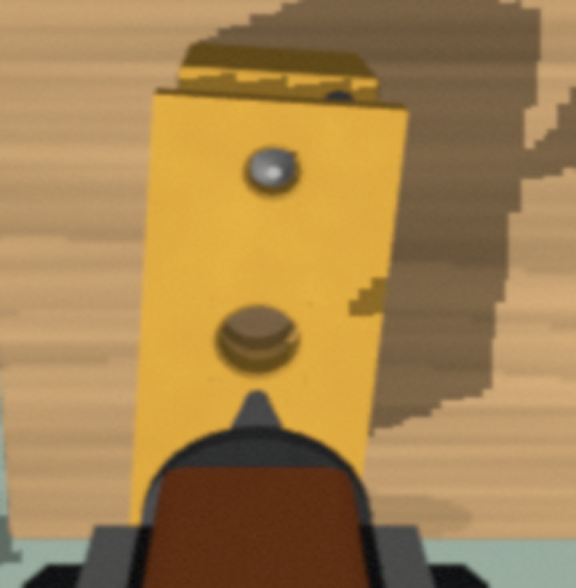

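```bash
python3 -m crank '[[[0,8,0,0,255],[0,14,0,0,255],[0,14,0,0,255],[0,14,0,0,255],[0,14,0,0,255],[0,14,0,0,255],[0,12,0,0,255],[0,0,0,0,255],[0,0,0,0,255]]]'; python3 - <<'E'
from h import *
gotip((.5871,.1700,.09))
o,c=shot("wrist","d9");np.savez("d9.npz",**c,**{k:o[k] for k in("eef_pos","tool_rot")})
holes(c,o,"green",.072)
cv2.imwrite("pics/d9z.png",cv2.resize(c["img"][120:330,240:420],None,fx=3.2,fy=2.8,interpolation=cv2.INTER_CUBIC))
E
```

```text
clock: 88.55
eef_pos: [0.5878, 0.167, 0.1662]
tool_rot: [0.008, 1.0, 0.004, 0.002]
ft_force: [-0.5, 0.1, -1.0]
grip_width: 0.0233
t=88.55 tip [587.2 167.5 100.3] TCPz 166.2 yaw 179.0 w 23.3 F [-0.5  0.1 -1. ] SHIFT [ 0.2  2.4 10.3]
  zaxis [3.3 7.3]
green rect [573.5 170.9] [42.6 95.3] 176.5
   hole [583.5 170.1   8.3]
   hole [548.3 172.2   5.3]
   hole [534.2 183.6   3.1]
```

View pics/d9z.png

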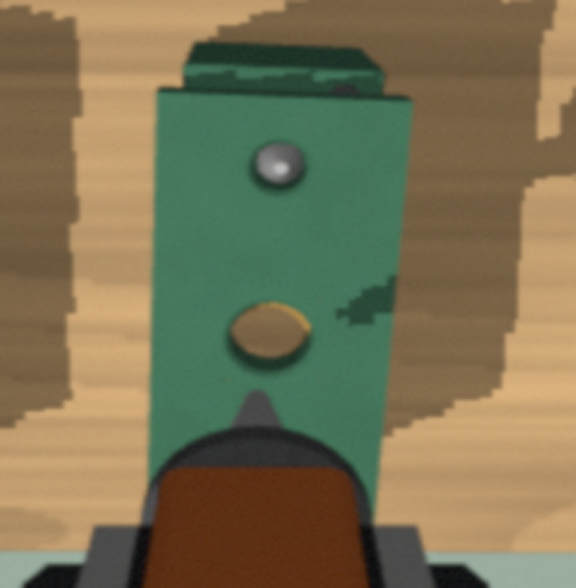

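```bash
python3 -m crank '[[[0,1.8,5,0,255],[0,0,6,0,255],[0,0,6,0,255],[0,0,4,0,255],[0,0,0,0,255]]]'; python3 - <<'E'
from h import *
c=dict(np.load("d9.npz"));print(px2w(c,[(324.2,239.7)],.072,c)*1000)
gotip((.5870,.1700,.07))
o,c=shot("wrist","d10")
cv2.imwrite("pics/d10z.png",cv2.resize(c["img"][120:330,240:420],None,fx=3.2,fy=2.8,interpolation=cv2.INTER_CUBIC))
E
```

```text
clock: 89.22
eef_pos: [0.5876, 0.1673, 0.1431]
tool_rot: [0.01, 1.0, 0.003, 0.001]
ft_force: [-0.3, 0.2, -1.1]
grip_width: 0.0236
[[584.70976601 170.20038512  72.        ]]
t=89.22 tip [586.9 167.8  77.2] TCPz 143.1 yaw 178.9 w 23.6 F [-0.3  0.2 -1.1] SHIFT [-0.   2.2  7.2]
  zaxis [2.  6.8]
```

View pics/d10z.png

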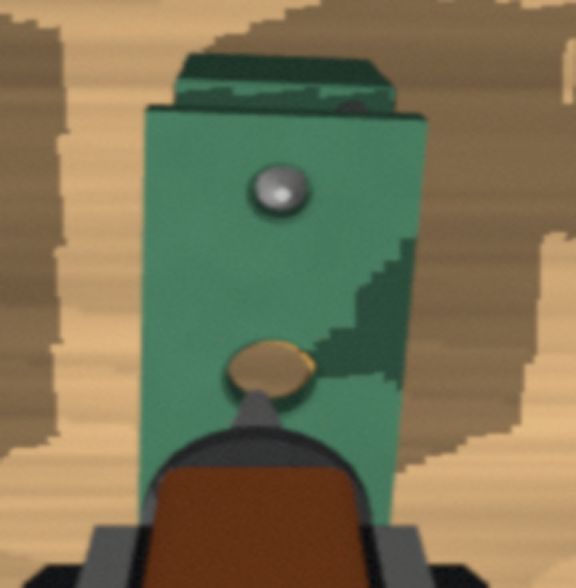

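```bash
python3 -m crank '[[[0,1.8,0,0,255],[0,0,0,0,255],[0,0,0,0,255]]]'; python3 - <<'E'
from h import *
gotip((.5868,.1702,.07))
o,c=shot("wrist","d11")
cv2.imwrite("pics/d11z.png",cv2.resize(c["img"][120:330,240:420],None,fx=3.2,fy=2.8,interpolation=cv2.INTER_CUBIC))
E
```

```text
clock: 89.65
eef_pos: [0.5882, 0.1695, 0.144]
tool_rot: [0.01, 1.0, 0.004, 0.002]
ft_force: [0.7, -0.6, -1.6]
grip_width: 0.0231
t=89.65 tip [587.7 170.   78.1] TCPz 144.0 yaw 178.9 w 23.1 F [ 0.7 -0.6 -1.6] SHIFT [0.9 0.2 8.1]
  zaxis [3.6 7.3]
```

View pics/d11z.png

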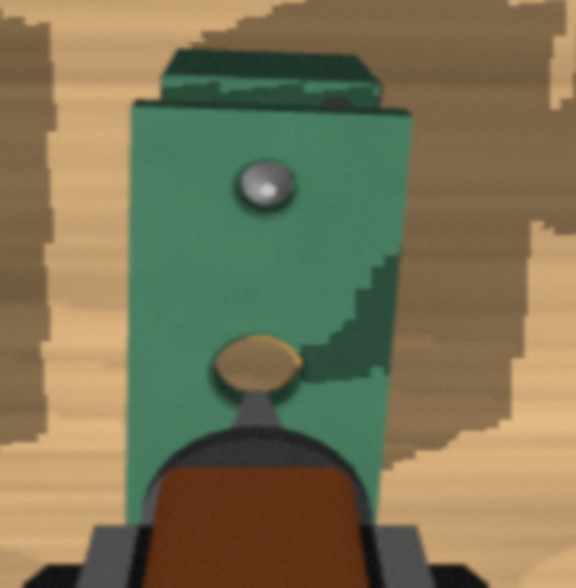

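```bash
python3 -m crank '[[[0.5,0.1,3,0,255],[0,0,5,0,255],[0,0,5,0,255],[0,0,0,0,255]]]';python3 -m crank '[[[0,0,5,0,255],[0,0,5,0,255],[0,0,5,0,255],[0,0,0,0,255]]]'; python3 - <<'E'
from h import *
gotip((.5852,.1702,.035))
E
```

```text
clock: 90.2
eef_pos: [0.5875, 0.1696, 0.1299]
tool_rot: [0.01, 1.0, 0.004, 0.002]
ft_force: [0.3, 0.0, -1.5]
grip_width: 0.0233
clock: 90.7
eef_pos: [0.5874, 0.1697, 0.1135]
tool_rot: [0.01, 1.0, 0.004, 0.001]
ft_force: [-0.2, 0.5, -1.6]
grip_width: 0.0231
t=90.70 tip [586.8 170.2  47.6] TCPz 113.5 yaw 178.9 w 23.1 F [-0.2  0.5 -1.6] SHIFT [ 1.6 -0.1 12.6]
  zaxis [2.7 7. ]
```

```bash
python3 -m crank '[[[0.5,0,3,0,255],[0.4,0,3,0,255],[0.3,0,3,0,255],[0,0,0,0,255]]]'; python3 - <<'E'
from h import *
gotip((.5852,.1702,.025))
E
python3 -m crank '[[[0.1,0,3,0,255],[0.1,0,3,0,255],[0,0,2,0,255],[0,0,0,0,255]]]'; python3 - <<'E'
from h import *
gotip((.5852,.1702,.025))
E
```

```text
clock: 91.2
eef_pos: [0.5869, 0.1701, 0.1049]
tool_rot: [0.01, 1.0, 0.004, 0.002]
ft_force: [0.1, 0.5, -1.9]
grip_width: 0.0232
t=91.20 tip [586.4 170.6  39. ] TCPz 104.9 yaw 178.9 w 23.2 F [ 0.1  0.5 -1.9] SHIFT [ 1.3 -0.5 13.9]
  zaxis [4.7 7.7]
clock: 91.7
eef_pos: [0.5865, 0.1701, 0.0981]
tool_rot: [0.01, 1.0, 0.004, 0.003]
ft_force: [-1.2, 0.6, 0.3]
grip_width: 0.0235
t=91.70 tip [586.  170.7  32.2] TCPz 98.1 yaw 178.9 w 23.5 F [-1.2  0.6  0.3] SHIFT [ 0.9 -0.6  7.2]
  zaxis [5.3 8. ]
```

```bash
python3 -m crank '[[[0.3,-0.2,2,0,255],[0.2,-0.2,2,0,255],[0,0,2,0,255],[0,0,0,0,255]]]'; python3 - <<'E'
from h import *
gotip((.5852,.1702,.025))
E
python3 -m crank '[[[0,0,2,0,255],[0,0,2,0,255],[0,0,2,0,255]]]'; python3 - <<'E'
from h import *
gotip((.5852,.1702,.025))
E
```

```text
clock: 92.2
eef_pos: [0.5864, 0.1701, 0.0919]
tool_rot: [0.01, 1.0, 0.004, 0.003]
ft_force: [-0.3, 0.0, 1.5]
grip_width: 0.0234
t=92.20 tip [586.  170.7  26. ] TCPz 91.9 yaw 178.9 w 23.4 F [-0.3  0.   1.5] SHIFT [ 0.8 -0.5  1. ]
  zaxis [6.1 8.7]
clock: 92.58
eef_pos: [0.5864, 0.1701, 0.0907]
tool_rot: [0.01, 1.0, 0.005, 0.004]
ft_force: [-4.3, -2.2, 13.1]
grip_width: 0.0237
t=92.58 tip [586.2 170.8  24.8] TCPz 90.7 yaw 178.9 w 23.7 F [-4.3 -2.2 13.1] SHIFT [ 1.  -0.6 -0.2]
  zaxis [8.6 9. ]
```

```bash
python3 -m crank '[[[0,0,0,0,255],[0,0,0,0,255]]]'; python3 -m crank '[[[0,0,-3,0,255],[0,0,-5,0,255],[0,0,-8,0,255],[0,0,-8,0,255],[0,0,-10,0,255],[0,0,-10,0,255],[0,0,-10,0,255],[0,0,-10,0,255],[0,0,-10,0,255],[0,0,-8,0,255],[0,0,0,0,255]]]'; python3 - <<'E'
from h import *
gotip((.667,-.0594,.07))
o,c=shot("wrist","e1")
cv2.imwrite("pics/e1z.png",cv2.resize(c["img"][120:330,240:420],None,fx=3.2,fy=2.8,interpolation=cv2.INTER_CUBIC))
holes(c,o,"green",.072);print((depthz(c,o,[(290,160),(340,160),(345,230)])*1000).round(1))
E
```

```text
clock: 92.82
eef_pos: [0.5864, 0.1701, 0.0908]
tool_rot: [0.01, 1.0, 0.005, 0.004]
ft_force: [-0.9, 0.3, 3.5]
grip_width: 0.0232
clock: 94.2
eef_pos: [0.5861, 0.1692, 0.1776]
tool_rot: [0.01, 1.0, 0.004, 0.004]
ft_force: [-0.3, 0.9, -1.6]
grip_width: 0.0234
t=94.20 tip [585.9 169.8 111.7] TCPz 177.6 yaw 178.9 w 23.4 F [-0.3  0.9 -1.6] SHIFT [ -85.2 -227.9   40.5]
  zaxis [9.  8.5]
green rect [575.1 170.8] [42.5 99.1] 176.5
   hole [583.3 170.4   8.4]
   hole [548.3 172.2   5.2]
   hole [534.6 183.5   3.3]
   hole [528.1 184.8   1.9]
[[538.3 153.8  73.4]
 [538.9 182.5  73.1]
 [581.2 185.4  73.4]]
```

View pics/e1z.png

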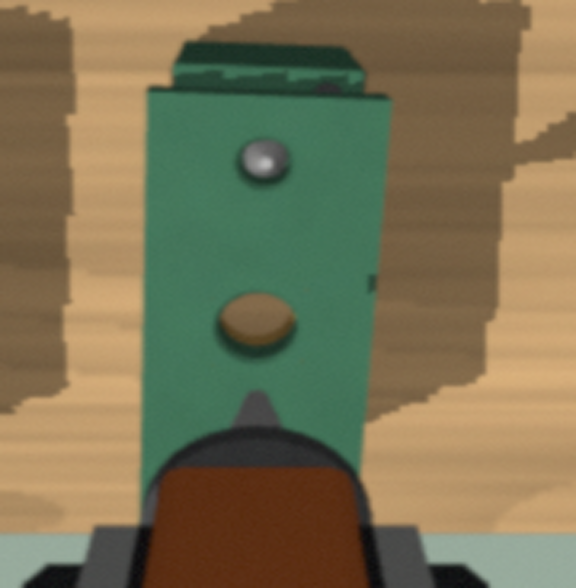

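```bash
python3 -m crank '[[[0,-8,0,0,255],[0,-14,0,0,255],[0,-14,0,0,255],[0,-14,0,0,255],[0,-14,0,0,255],[0,-14,0,0,255],[0,-14,0,0,255],[0,-14,0,0,255],[0,-14,0,0,255],[0,-14,0,0,255],[0,-14,0,0,255],[0,-14,0,0,255]]]';python3 -m crank '[[[0,-14,0,0,255],[0,-14,0,0,255],[0,-14,0,0,255],[0,-10,0,0,255],[-6,0,0,0,255],[-10,0,0,0,255],[-10,0,0,0,255],[-10,0,0,0,255],[-10,0,0,0,255],[0,0,0,0,255]]]'; python3 - <<'E'
from h import *
gotip((.667,-.0594,.07))
E
```

```text
clock: 95.75
eef_pos: [0.5813, -0.0051, 0.1742]
tool_rot: [0.01, 1.0, 0.003, 0.003]
ft_force: [0.2, 0.0, -1.1]
grip_width: 0.0233
clock: 97.0
eef_pos: [0.6305, -0.0613, 0.1736]
tool_rot: [0.01, 1.0, 0.004, 0.003]
ft_force: [0.0, 0.1, -1.2]
grip_width: 0.0237
t=97.00 tip [630.1 -60.8 107.7] TCPz 173.6 yaw 178.9 w 23.7 F [ 0.   0.1 -1.2] SHIFT [-36.6   1.9  38. ]
  zaxis [6.1 7.4]
```

```bash
python3 -m crank '[[[-8,0.5,0,0,255],[-10,0.5,0,0,255],[-10,0.5,0,0,255],[-4,0,0,0,255],[0,0,0,0,255],[0,0,0,0,255]]]'; python3 - <<'E'
from h import *
gotip((.667,-.0594,.07))
o,c=shot("wrist","e2")
print(px2w(c,[(320,227)],.054,o))
E
```

```text
clock: 97.75
eef_pos: [0.6642, -0.0603, 0.1736]
tool_rot: [0.01, 1.0, 0.004, 0.003]
ft_force: [0.1, -0.8, -1.4]
grip_width: 0.0235
t=97.75 tip [663.8 -59.8 107.7] TCPz 173.6 yaw 178.9 w 23.5 F [ 0.1 -0.8 -1.4] SHIFT [-3.   0.2 37.7]
  zaxis [5.2 7.5]
[[ 0.66140131 -0.0593086   0.054     ]]
```

View pics/e2.png

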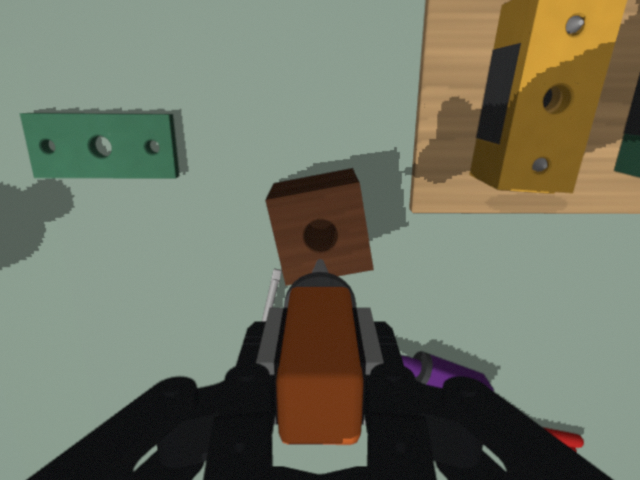

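```bash
python3 -m crank '[[[-2.3,0.2,2,0,255],[0,0,8,0,255],[0,0,8,0,255],[0,0,8,0,255],[0,0,8,0,255],[0,0,3,0,255],[0,0,0,0,255]]]'; python3 - <<'E'
from h import *
gotip((.667,-.0594,.06))
E
```

```text
clock: 98.68
eef_pos: [0.6657, -0.0599, 0.1331]
tool_rot: [0.01, 1.0, 0.004, 0.002]
ft_force: [0.6, -0.3, -2.0]
grip_width: 0.0234
t=98.67 tip [665.1 -59.3  67.2] TCPz 133.1 yaw 178.9 w 23.4 F [ 0.6 -0.3 -2. ] SHIFT [-1.9 -0.1  7.2]
  zaxis [3.1 7.7]
```

```bash
python3 -m crank '[[[-1.2,0,0,0,255],[0,0,0,0,255],[0,0,8,0,255],[0,0,8,0,255],[0,0,8,0,255],[0,0,8,0,255],[0,0,8,0,255],[0,0,8,0,255],[0,0,5,0,255],[0,0,0,0,255]]]'; python3 - <<'E'
from h import *
gotip((.667,-.0594,.007))
E
```

```text
clock: 99.92
eef_pos: [0.6671, -0.0594, 0.0762]
tool_rot: [0.01, 1.0, 0.004, 0.001]
ft_force: [-0.1, -0.3, -1.8]
grip_width: 0.0236
t=99.92 tip [666.5 -58.9  10.3] TCPz 76.2 yaw 178.9 w 23.6 F [-0.1 -0.3 -1.8] SHIFT [-0.5 -0.5  3.3]
  zaxis [2.9 7.7]
```

```bash
python3 -m crank '[[[0,0,2,0,255],[0,0,1,0,255],[0,0,0,0,255]]]';python3 -m crank '[[[0,0,1,0,255],[0,0,0,0,255]]]'; python3 - <<'E'
from h import *
gotip((.667,-.0594,.007))
E
```

```text
clock: 100.3
eef_pos: [0.6678, -0.0595, 0.0739]
tool_rot: [0.01, 1.0, 0.004, 0.002]
ft_force: [-0.3, -0.8, -1.9]
grip_width: 0.0232
clock: 100.55
eef_pos: [0.668, -0.0595, 0.0732]
tool_rot: [0.01, 1.0, 0.004, 0.003]
ft_force: [-1.2, -0.8, -2.3]
grip_width: 0.0232
t=100.55 tip [667.6 -59.    7.3] TCPz 73.2 yaw 178.9 w 23.2 F [-1.2 -0.8 -2.3] SHIFT [ 0.6 -0.4  0.3]
  zaxis [5.3 7.5]
```

```bash
python3 -m crank '[[[0,0,0.5,0,255],[0,0,0,0,70],[0,0,0,0,70],[0,0,0,0,70],[0,0,0,0,70],[0,0,0,0,70]]]';python3 -m crank '[[[0,0,-6,0,70],[0,0,-10,0,70],[0,0,-10,0,70],[0,0,-10,0,70],[0,0,-10,0,70],[0,0,-10,0,70],[0,0,-10,0,70],[0,0,-10,0,70],[0,0,-10,0,70],[0,0,-10,0,70],[0,0,-10,0,70],[0,0,0,0,70]]]'; python3 - <<'E'
from h import *
go((.56,.0,.2));tilt()
o,c=shot("wrist","e3")
for q in blobs(c,"orange"): print(rectw(c,q,.119,o))
E
```

```text
clock: 101.3
eef_pos: [0.669, -0.0596, 0.0742]
tool_rot: [0.01, 1.0, 0.004, 0.004]
ft_force: [-0.5, 0.7, -0.1]
grip_width: 0.0623
clock: 102.8
eef_pos: [0.6688, -0.0604, 0.1895]
tool_rot: [0.01, 1.0, 0.004, 0.006]
ft_force: [-0.1, 0.3, 0.7]
grip_width: 0.0621
t=102.80 pos [ 0.6688 -0.0604  0.1895] yaw 178.88 tilt 0.76 w 62.1 F [-0.1  0.3  0.7] SHIFT [109.9  58.4 -11.3] TURN None
z axis mrad [11.2  7. ] j [-0.094  0.602  0.446  1.404  0.008 -0.074]
(array([666.99163818, -60.04170227]), [21.82793426513672, 22.471694946289062], np.float32(88.69983))
```

View pics/e3.png

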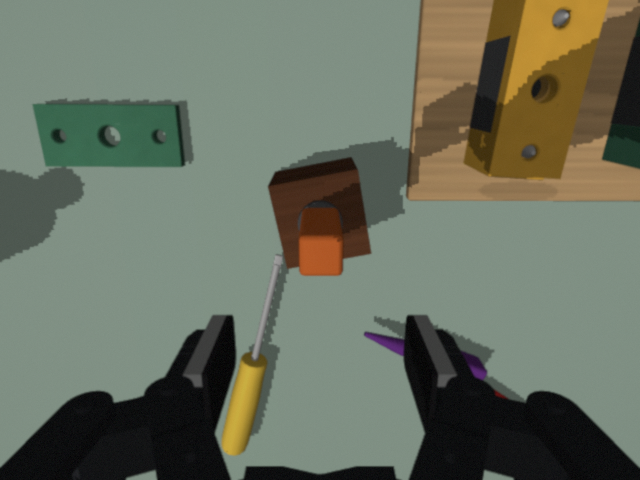

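The drift stands in the holder at (667.0, -60.0). I do a last look at both plates and tongues.

```bash
python3 -m crank '[[[8,0,-3,0,70],[14,0,-3,0,70],[14,0,0,0,70],[14,0,0,0,70],[14,0,0,0,70],[8,10,0,0,70],[0,18,0,0,70],[0,18,0,0,70],[0,18,0,0,70],[0,18,0,0,70],[0,18,0,0,70],[0,18,0,0,70]]]';python3 -m crank '[[[0,18,0,0,70],[0,18,0,0,70],[0,14,0,0,70],[0,0,0,0,70],[0,0,0,0,70]]]'; python3 - <<'E'
from h import *
go((.56,.0,.2));tilt()
o,c=shot("wrist","e4");np.savez("e4.npz",**c,**{k:o[k] for k in("eef_pos","tool_rot")})
holes(c,o,"yellow",.072);holes(c,o,"green",.072)
cv2.imwrite("pics/e4z.png",cv2.resize(c["img"][120:340,150:420],None,fx=2.9,fy=2.6,interpolation=cv2.INTER_CUBIC))
E
```

```text
clock: 104.35
eef_pos: [0.5932, 0.0683, 0.1923]
tool_rot: [0.009, 1.0, 0.004, 0.002]
ft_force: [0.6, 0.1, -0.8]
grip_width: 0.062
clock: 104.98
eef_pos: [0.5941, 0.1234, 0.1925]
tool_rot: [0.008, 1.0, 0.004, 0.002]
ft_force: [1.0, -0.3, 0.4]
grip_width: 0.0619
t=104.97 pos [0.5941 0.1234 0.1925] yaw 179.06 tilt 0.51 w 61.9 F [ 1.  -0.3  0.4] SHIFT [  32.  -123.8   -8.6] TURN None
z axis mrad [3.6 8.1] j [0.201 0.467 0.231 1.33  0.007 0.218]
yellow rect [594.6 264.8] [22.4 42.5] 0.7
   hole [594.4 264.    7.9]
yellow rect [586.3  70.2] [ 46.  102.2] 174.6
   hole [622.1  66.4   5.2]
   hole [586.2  69.8   7.9]
   hole [550.3  73.3   5.3]
green rect [581.4 169.7] [ 44.7 106.3] 176.6
   hole [620.2 167.7   5.4]
   hole [584.  169.5   8.5]
   hole [548.7 172.3   5.7]
   hole [534.8 182.2   3.3]
```

View pics/e4.png

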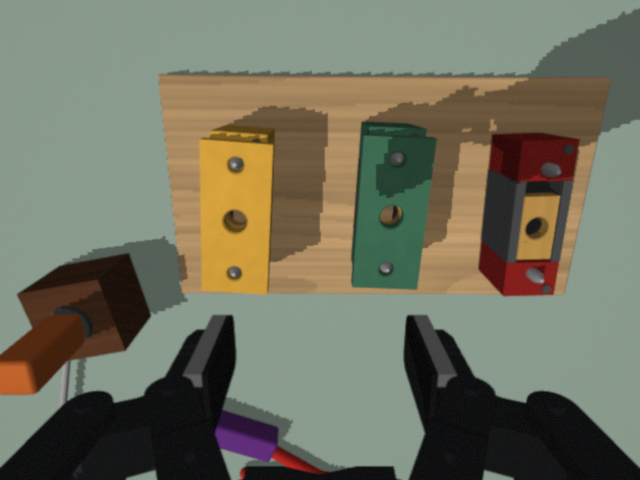

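View pics/e4z.png

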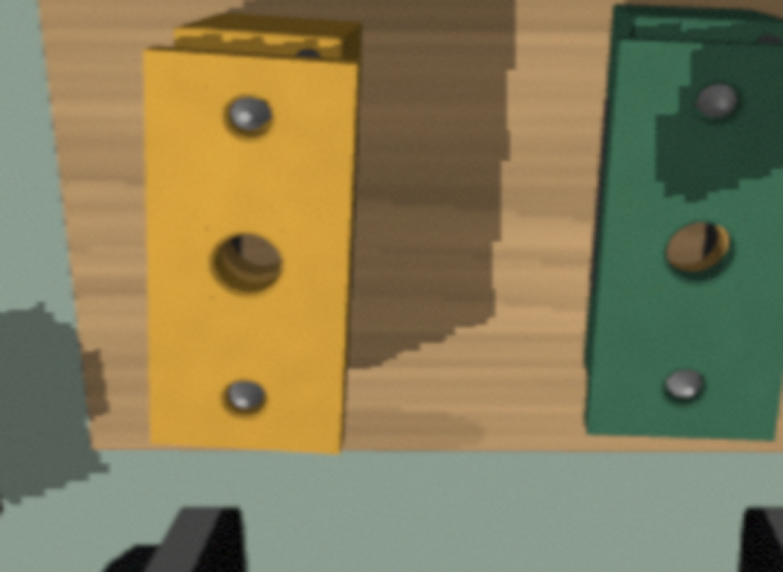

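```bash
python3 - <<'E'
from h import *
c=dict(np.load("e4.npz"))
print((depthz(c,c,[(212,150),(262,150),(212,282),(260,282),(368,150),(428,150),(362,278),(410,278)])[:,2]*1000).round(1))
o,t=shot("top","t4")
a=np.load("top0.npz")["img"].astype(int);d=np.abs(t["img"].astype(int)-a).sum(2)
print("bottle",d[175:205,460:500].mean(),"bowl",d[230:290,75:135].mean(),"screwdriver",d[110:170,350:380].mean(),"ref",d[100:130,550:600].mean())
bot.job_done();print("handed in",bot.get_obs()["clock"])
E
```

```text
[72.9 72.9 73.  73.  72.9 73.1 73.1 73. ]
bottle 8.454166666666667 bowl 14.36 screwdriver 7.811111111111111 ref 7.467333333333333
the job is handed in; nothing more can be done
the job is handed in; nothing more can be done
```

The job is handed in at about 105 s. Both plates on the bench, green and yellow, are down on their own heads, the drift has been through each, and it stands back in its holder. There was no red plate on the bench.

- **Plates:** I took the green plate nearest the base. The yellow plate was knocked about 5 cm during the run, so I located it again before picking it up. The last depth check put both plates flat within 0.2 mm, with their tops about 9.8 mm above the head tops I measured earlier.
- **Tongues:** Before the plates went on, the tongues were off by about −5.4 mm (yellow) and +4.3 mm (green). The drift went down to its collar in both heads, with about 13 N of contact and the tip about 42 mm below the seat point. The last image shows a clear hole through each plate. I did not measure the final tongue offset separately.
- **Drift:** It is upright in its holder, with the handle centre within about 1 mm of the holder's axis.
- **Bystanders:** Comparing the top view before and after showed no change at the bottle or the screwdriver. The bowl's area changed slightly (14 against a background of 7.5). I put that down to the arm's shadow, because the arm never came close to the bowl, but I did not check it further.
- **Things that went wrong:** Early on I drove joint 6 into its limit, which tilted the tool. The tilt came back during later moves, up to about 4°. I levelled it using the joint limits and by pressing against the seated yellow plate. Green centre readings disagreed by about 1 mm between views.

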